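# Set the end stop and hold a maple spindle in the V-rests

## Robot

A 7-joint arm with a two-finger parallel gripper is mounted at the origin on the work surface. World frame = base frame: x ahead of the robot, y to its left, z up, the work surface at z = 0. Lengths are in m, angles in degrees, forces in N, time in s.
With the tool pointing down it reaches from about 0.425 to 0.875 m from the base axis. Payload 4.7 kg.
Tool frame: the origin (TCP) lies at the very end of the fingers, on their centre line; the grasp point (between the pads) lies 19 mm behind it; z points along the fingers, y is the direction in which the jaws open and shut (so a half turn about z gives the same grasp; the last joint's range is limited). The gripper opens to 87 mm and grips with 3 to 60 N. Pads are 19 mm wide; open, the fingers measure 117 mm over their backs; the gripper's body (75 mm by 190 mm) begins 51 mm behind the grasp point.
Start: joints at [-63.421, 18.392, -4.016, 83.108, 1.295, 78.541, -3.26], TCP at [0.283, 0.585, 0.223] pointing down, gripper open.
Joint ranges: [-163.93, 163.93], [-17.29, 119.83], [-79.2, 71.16], [3.27, 140.29], [-89.18, 269.18], [5.43, 117.66], [-154.24, 154.24]. Speed limits (degrees/s): [147.25, 147.25, 180, 180, 180, 180, 180].

## Interface

Orientations are given as [roll, pitch, yaw] about the fixed x, y, z axes, in that order (R = Rz(yaw) Ry(pitch) Rx(roll)).
In Python, from cell import monitor, read_camera, camera_info, env, look_for gives the robot as it stands.
- The arm moves only by the tool servo_tool, never from a script. Its argument "commands" is one flat list of numbers, 6 for each row, row after row: the shift along the tool's x, y, z in mm, then the turn, a rotation vector about the tool's x, y, z in degrees. A call has 1 to 10 rows; each row shifts and turns the commanded pose from where the row before left it, along the tool's axes as they then stand; what a row does not reach is not made up. A row lasts 1/10 s, in which the tool goes at most 50 mm and 8.59 degrees, less where a joint would pass 70% of its speed; a pose out of reach is approached as far as the arm can. A call is refused whole if a number of a shift passes 50 or a number of a turn 8.59, either way. A call with a gripper value outside its range is refused whole. "jaw" is the finger opening in mm, from 0 to 87, set as the call begins (left out, the last holds). The fingers move at their own pace and stop on an object; "newtons" is the grip in N (left out, the last holds). Time passes only in rows, so rows that do not move let the fingers close. It gives the time, the measured TCP pose, the force and the opening at its end, in the units of the state.
- monitor.get_obs(): the state, without advancing time (a new reading comes with each control period).
- read_camera(name): name is "scene" or "top"; returns (picture, depth): 384x512x3 uint8, red, green, blue; 384x512 float32, m along the optical axis (not along the pixel's ray), 0 where there is no reading.
- camera_info(name): a dict with "camera_matrix" (3x3 intrinsics, pixels), "k1" (the pictures are not rectified: a ray, as slopes to the right and down, at radius r is drawn at 1 + k1 r^2 times it, then the intrinsics apply), "R" (3x3) and "t" (3): a world point X has camera coordinates R X + t. Camera axes: x right, y down, z forward; pixel columns grow to the right and rows downward; lengths in m; the calibration is good to about 2 mm. A picture is of the moment at which its call begins. camera_info takes no time and is no camera call.
- env.sign_off(): hands the job in, once; it reports no verdict.
Trained networks look in the newest picture that a camera, given by its name, has taken for a name from the list of things; names that differ only in an ending like _2 or _b are one class to them, and where a whole thing is asked for, a point or a joint stands for the part that bears it (a point fixed in the world has none). Each returns a list of dicts, best first, with "conf" (0 to 1); they miss things now and then, are a little off and sometimes report something else, mostly with a low value. They report only what shows in the picture. A call takes as long as a camera call. They do not tell look-alikes from the thing itself.
- look_for(camera, label): "box" ([left, top, width, height] in pixels, round what is visible of it).
The state is a dict: "time_s": time; "qpos": joint angles; "joint_velocities": joint speeds; "effort": joint torques, N m; "tool_pos": TCP position; "tool_rot": TCP orientation; "force": force on the tool from outside, world axes, zero at the start; "wrist_torque": the same for the moment, N m; "grip_width": finger opening in m.
Only numpy, scipy, OpenCV 4.12 (cv2) and the standard library are available. Lean on these libraries where they do the work, as an engineer would, in place of code of your own. Each camera call takes 0.05 s, during which the arm holds its last target.

## Task

Turn the orange knob of the V-fixture until the stop's black pointer lines up with the red mark. Then take the maple spindle from its wooden rack, lay it in the two steel V-rests with one end up against the brass stop (without shifting the stop off the mark), and finish still holding it, pressed down firmly with the fingers so that it bears on both sides of the V. Do not let go at the end, and leave the red mark, the tops, the punch and the tin of tips where they are.

Things in the scene. Friction and masses are not known exactly. Their poses are not given: they have to be found in the camera images.
- vee_seat (a point): Fixed point of the bolted-down V-fixture, 70 mm above the table: where the axis of a fully seated spindle passes, half-way between the two steel V-rests. Its x axis runs level along the V towards the brass stop, z is up, y across the V. The rests stand at x = -52 and +52 mm; fingers fit into the 86 mm gap between them, down to the wooden base 58 mm below this point. Place and yaw vary.
- vee_left: The faces on the +y side of both steel V-rests (90 degree V, mouth 46 mm wide at the height of the seated axis, each rest 18 mm long along x and up to 68 mm over its outsides). Origin on the table 70 mm below vee_seat, same axes. Fixed.
- vee_right: The V faces on the -y side of both V-rests (steel, fixed). Same frame as vee_left. A firm push of 15 to 20 N straight down, centred with no sideways force, loads both sides well; a spindle held 1 mm off to one side bears on that side only.
- stop_face (a point): Centre of the brass stop's flat face that looks to the V (-x), on the V's axis; axes as vee_seat. It lies 70 to 100 mm from vee_seat along x, as the knob sets it. The stop is 30 mm wide (y), 12 mm thick, its top 7 mm above the axis. It stands about 7 N of push along x and gives way beyond that.
- pointer_tip (a point): Tip of the black pointer on the stop, above the white scale on the -y side of the fixture; it moves with the stop. Axes as vee_seat.
- mark (a point): The inner end of the red mark on the white scale (a red line 3 mm wide across the scale): the pointer is aligned when its tip has the same x in the fixture's axes as this point. The mark stays put in a run; its place varies between runs. Axes as vee_seat.
- knob_grip (a point): Point on the knob's vertical axis at the height to grip, 94 mm above the table, 165 mm from vee_seat along its x. The orange grip bar is 46 mm long (this point's x axis), 12 mm thick (y), 34 mm tall; its top is 10 mm above this point, and a round black skirt 44 mm across begins 24 mm below it. The point turns with the knob.
- knob (a joint): Knob angle in rad, 0 to 3.0, growing clockwise seen from above. Each rad clockwise moves stop and pointer 10 mm in +x of vee_seat, away from the V-rests. It starts at 0 to 0.8 and always has to go clockwise by 0.5 to 2.3 rad. It needs about 0.07 N m and stays where it is left.
- spindle_center (a point): Middle of the maple spindle: a plain round rod 32 mm in diameter, 160 mm long, about 0.1 kg, pale with thin dark rings, the same at both ends; either end may go to the stop. x axis along the rod. At the start it lies level in the rack, its axis 46 mm above the table.
- spindle: The same spindle; its x axis lies along the rod. Origin on the skin of the rod half-way along it, 16 mm from the axis (underneath at the start).
- rack: Fixed wooden rack 170 x 70 mm, origin under its centre on the table, x along the spindle. Two blocks, each 24 mm long at x = -62 and +62 mm, carry the spindle (top faces 30 mm up) between cheeks that reach 42 mm up; between the blocks (100 mm) only the 8 mm base lies under the spindle.
- top_a: Unpainted pine top, 50 mm across, 60 mm high, standing nose up inside the low wooden gate (75 mm high) beyond the fixture. Origin under its centre. Leave alone.
- top_b: Unpainted pine top, 50 mm across, 60 mm high, standing nose up inside the low wooden gate (75 mm high) beyond the fixture. Origin under its centre. Leave alone.
- top_c: Unpainted pine top, 50 mm across, 60 mm high, standing nose up inside the low wooden gate (75 mm high) beyond the fixture. Origin under its centre. Leave alone.
- top_d: Unpainted pine top, 50 mm across, 60 mm high, standing nose up inside the low wooden gate (75 mm high) beyond the fixture. Origin under its centre. Leave alone.
- top_e: Unpainted pine top, 50 mm across, 60 mm high, standing nose up inside the low wooden gate (75 mm high) beyond the fixture. Origin under its centre. Leave alone.
- punch: Steel tip-setting punch, about 145 mm long, 18 mm thick, lying on the table along its x. Origin under its middle. Leave alone.
- tin: Dented aluminium tin of steel tips, 74 mm across, 45 mm high. Origin under its centre. Leave alone.
Mind the look-alikes: they are no part of the job. What is meant by the spindle is not blue or pink, and is the smaller of those in its own colour.

How it is judged:
By the outcome, as a careful person would: the job done as asked, in the order asked, and still so for the second after the job is handed in, while the arm keeps its last pose, push and grip.
It also fails if it takes over 72 s, if anything falls off the work surface, if the arm or the gripper's body presses on something with over 40 N, if the wrist force passes 120 N, or if a joint passes its speed limit or range.

## Working session

There is one attempt and no reset: what is moved stays moved. The work goes in short steps, Python scripts to look and compute and a tool call to move; the robot and the scene stay as the last step left them, time stands still between calls to the robot, and variables do not carry over. Pictures are saved under pics/ and viewed, and the job is handed in when it is done.

Besides the shell and the picture viewer there is one more tool, called after ">>>" as name(argument=value, ...) on one line, values as JSON. servo_tool: Moves the arm, as the interface text tells. Its arguments: {"type":"object","properties":{"commands":{"type":"array","items":{"type":"number"}},"jaw":{"type":"number"},"newtons":{"type":"number"}},"required":["commands"]}

```bash
ls; mkdir -p pics
python3 - <<'E'
from cell import monitor, read_camera, camera_info, env, look_for
import numpy as np, cv2
print({k:np.round(v,3) for k,v in monitor.get_obs().items()})
for c in ("scene","top"):
    p,d=read_camera(c); cv2.imwrite(f"pics/{c}0.png",p[:,:,::-1]); np.savez(f"pics/{c}0.npz",p=p,d=d)
    i=camera_info(c); print(c,i)
E
```

```text
pics
{'time_s': np.float64(0.0), 'qpos': array([-63.42 ,  18.438,  -4.015,  83.173,   1.295,  78.54 ,  -3.261]), 'joint_velocities': array([-0.029,  0.045,  0.06 , -0.012, -0.01 ,  0.071, -0.015]), 'effort': array([-0.0000e+00, -4.9128e+01, -4.0400e-01, -3.1252e+01, -6.4000e-02,
        4.4000e-02,  0.0000e+00]), 'tool_pos': array([0.282, 0.585, 0.221]), 'tool_rot': array([-1.79894e+02,  6.00000e-03,  1.54228e+02]), 'force': array([ 0.704,  0.911, -0.955]), 'wrist_torque': array([0.007, 0.002, 0.046]), 'grip_width': np.float64(0.087)}
scene {'camera_matrix': array([[417.94196608,   0.        , 246.99578175],
       [  0.        , 417.94196608, 187.23081193],
       [  0.        ,   0.        ,   1.        ]]), 'k1': -0.017381279759021106, 'R': array([[-0.0371891 ,  0.99930588,  0.00217646],
       [ 0.65379716,  0.02597805, -0.75622379],
       [-0.75575542, -0.02670032, -0.65430944]]), 't': array([ 0.00493115, -0.28924642,  1.53439409])}
top {'camera_matrix': array([[360.38322252,   0.        , 259.42945663],
       [  0.        , 360.38322252, 201.11217918],
       [  0.        ,   0.        ,   1.        ]]), 'k1': 0.006742334092513499, 'R': array([[ 0.1315485 , -0.99130733,  0.00218503],
       [-0.96993751, -0.12916728, -0.2062451 ],
       [ 0.20473451,  0.02501189, -0.97849792]]), 't': array([-0.03834905,  0.52799568,  1.09170448])}
```

View pics/scene0.png

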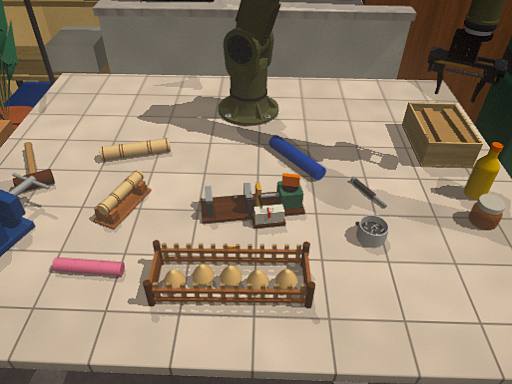

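View pics/top0.png

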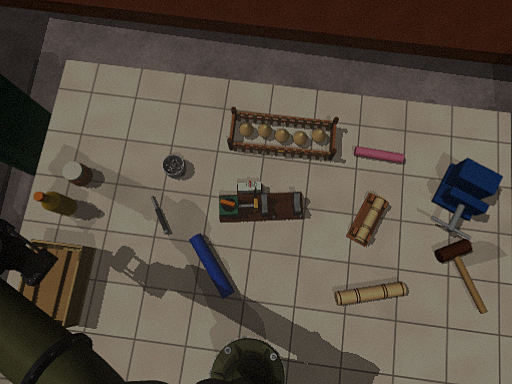

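```bash
cat > h.py <<'E'
import numpy as np, cv2
from cell import monitor, read_camera, camera_info, env, look_for
def ray(c,u,v):
    i=camera_info(c);K=i["camera_matrix"]
    p=cv2.undistortPoints(np.array([[[u,v]]],float),K,np.array([i["k1"],0,0,0,0.]))[0,0]
    R,t=i["R"],i["t"]; o=-R.T@t; return o,R.T@np.array([p[0],p[1],1.])
def at_z(c,u,v,z):
    o,d=ray(c,u,v); return o+d*(z-o[2])/d[2]
def dep(c,u,v,z): 
    o,d=ray(c,u,v); return o+d*z
def proj(c,X):
    i=camera_info(c);K=i["camera_matrix"];x=i["R"]@np.array(X)+i["t"];a=x[:2]/x[2];a=a*(1+i["k1"]*(a@a))
    return K[:2,:2]@a+K[:2,2]
def cloud(c,d):
    i=camera_info(c);K=i["camera_matrix"];h,w=d.shape
    uv=np.stack(np.meshgrid(np.arange(w),np.arange(h)),-1).reshape(-1,1,2).astype(float)
    p=cv2.undistortPoints(uv,K,np.array([i["k1"],0,0,0,0.]))[:,0]
    X=np.c_[p,np.ones(len(p))]*d.reshape(-1,1)
    return ((X-i["t"])@i["R"]).reshape(h,w,3)
def crop(img,x0,y0,w,h,s,name):
    cv2.imwrite(f"pics/{name}.png",cv2.resize(img[y0:y0+h,x0:x0+w,::-1],None,fx=s,fy=s,interpolation=cv2.INTER_CUBIC))
E
python3 - <<'E'
from h import *
s=np.load("pics/scene0.npz");t=np.load("pics/top0.npz")
a=cv2.resize(s['p'][165:235,190:315],None,fx=6,fy=6,interpolation=cv2.INTER_CUBIC)
cv2.imwrite("pics/c1.png",a[:,:,::-1])
crop(t['p'],210,170,100,60,7,"c2")
crop(s['p'],80,130,100,100,6,"c3")
for c in("scene","top"):
  for l in("spindle","vee_left","vee_right","stop_face","pointer_tip","mark","knob_grip","knob","rack"):
    try: print(c,l,[(np.round(b['box'],1).tolist(),round(b['conf'],2)) for b in look_for(c,l)][:3])
    except Exception as e: print(l,e)
print(monitor.get_obs()['time_s'])
E
```

```text
scene spindle [([96.6, 166.4, 51.7, 50.7], 0.95), ([99.5, 137.2, 69.9, 22.0], 0.94), ([50.8, 256.4, 76.9, 19.4], 0.8)]
scene vee_left [([202.5, 185.7, 46.6, 11.4], 0.49)]
scene vee_right [([281.9, 173.9, 18.8, 19.1], 0.33)]
scene stop_face [([256.6, 183.6, 21.9, 21.6], 0.52)]
scene pointer_tip [([253.7, 183.8, 23.7, 22.3], 0.48), ([280.3, 174.1, 19.3, 18.4], 0.22)]
scene mark [([280.2, 172.0, 21.1, 21.3], 0.43), ([247.2, 274.7, 21.3, 10.8], 0.37)]
scene knob_grip [([280.4, 174.5, 19.3, 18.8], 0.87)]
scene knob [([284.1, 175.1, 19.6, 18.2], 0.87)]
scene rack [([93.0, 182.6, 56.7, 49.0], 0.92), ([219.0, 261.3, 22.5, 25.2], 0.54)]
top spindle [([354.3, 149.5, 48.5, 13.8], 0.81), ([358.5, 194.6, 25.8, 48.9], 0.76), ([189.1, 234.0, 44.7, 61.8], 0.63)]
top vee_left [([294.4, 130.9, 12.6, 12.4], 0.6), ([263.9, 202.3, 42.3, 7.3], 0.53)]
top vee_right [([262.6, 191.6, 38.2, 11.3], 0.46), ([310.2, 129.7, 19.6, 11.7], 0.4), ([221.1, 196.3, 15.2, 15.9], 0.3)]
top stop_face [([237.9, 191.2, 20.8, 21.3], 0.41)]
top pointer_tip [([236.7, 189.0, 21.4, 23.6], 0.56)]
top mark [([160.8, 157.1, 26.9, 18.9], 0.58)]
top knob_grip [([221.9, 197.9, 15.3, 16.2], 0.74)]
top knob [([221.7, 195.8, 13.8, 15.1], 0.55)]
top rack [([346.3, 192.4, 43.2, 54.4], 0.55)]
1.0
```

View pics/c1.png

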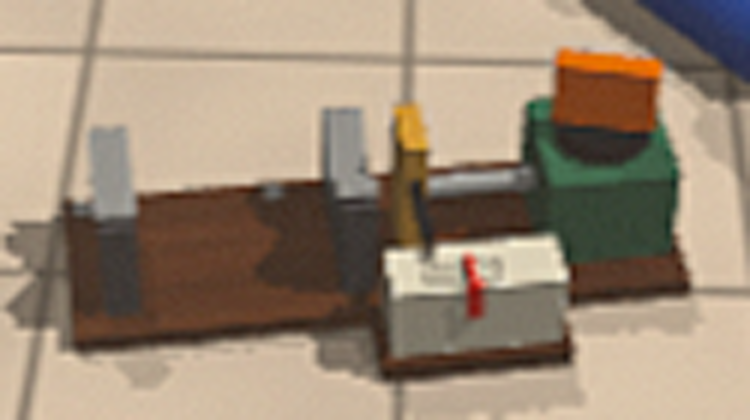

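View pics/c2.png

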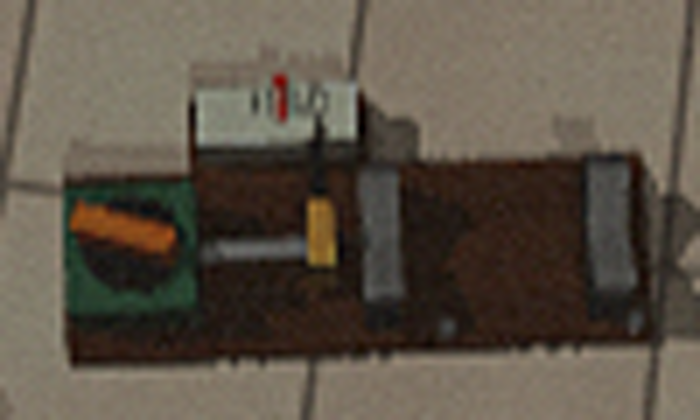

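View pics/c3.png

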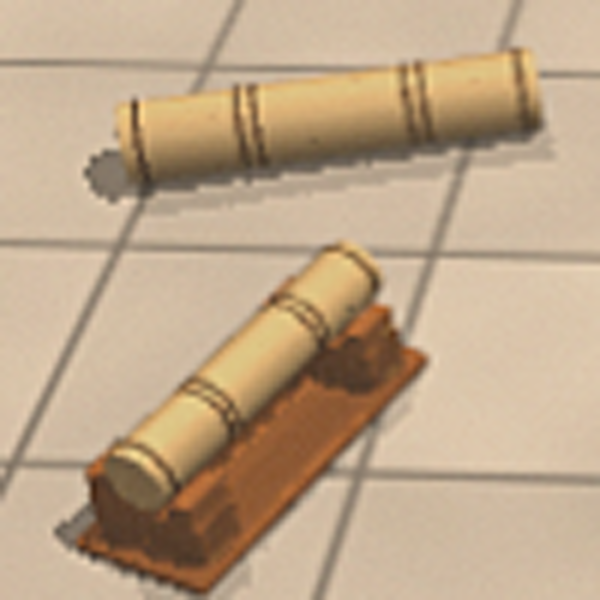

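Run:
```python
from h import *
for c in("scene","top"):
    z=np.load(f"pics/{c}0.npz");p=z['p'];d=z['d'];X=cloud(c,d)
    hsv=cv2.cvtColor(p,cv2.COLOR_RGB2HSV)
    box={"scene":(190,165,125,70),"top":(205,165,105,65)}[c]
    x0,y0,w,h=box; sl=(slice(y0,y0+h),slice(x0,x0+w))
    P=X[sl].reshape(-1,3);H=hsv[sl].reshape(-1,3);ok=d[sl].reshape(-1)>0
    uv=np.stack(np.meshgrid(np.arange(x0,x0+w),np.arange(y0,y0+h)),-1).reshape(-1,2)
    def rep(n,m):
        m=m&ok; q=P[m]; print(c,n,m.sum(),"med",np.round(np.median(q,0),4),"mean",np.round(q.mean(0),4),"sd",np.round(q.std(0),4)); return q
    orange=(H[:,0]>5)&(H[:,0]<18)&(H[:,1]>190)&(H[:,2]>100)
    q=rep("orange",orange); 
    qt=rep("orange top",orange&(P[:,2]>0.099)&(P[:,2]<.11))
    u,s,vt=np.linalg.svd((qt-qt.mean(0))[:,:2]);print(vt[0],np.degrees(np.arctan2(vt[0,1],vt[0,0])))
    rep("red",((H[:,0]<4)|(H[:,0]>175))&(H[:,1]>180)&(H[:,2]>100))
    print(uv[((H[:,0]<4)|(H[:,0]>175))&(H[:,1]>180)&(H[:,2]>100)].mean(0))
    rep("yellow",(H[:,0]>=18)&(H[:,0]<28)&(H[:,1]>150))
    g=(H[:,1]<50)&(P[:,2]>0.05)&(P[:,2]<0.08); q=rep("grey>50mm",g)
    for k in (q[:,1]>q[:,1].mean(),q[:,1]<=q[:,1].mean()): print(np.round(q[k].mean(0),4),np.round(np.percentile(q[k],[5,95],0),4))
    f=d>0; flat=X[f]; tb=flat[np.abs(flat[:,2])<.01]; print("table z",np.median(tb[:,2]),tb[:,2].std())
    print("spindle")
    sb={"scene":(93,165,60,60),"top":(340,185,52,65)}[c]
    x0,y0,w,h=sb;Q=X[y0:y0+h,x0:x0+w].reshape(-1,3);Hs=hsv[y0:y0+h,x0:x0+w].reshape(-1,3)
    m=(Q[:,2]>.048)&(Q[:,2]<.07);q=Q[m];mm=q.mean(0);u,s,vt=np.linalg.svd((q-mm)[:,:2],full_matrices=False)
    l=(q-mm)[:,:2]@vt[0];print(m.sum(),mm,np.degrees(np.arctan2(vt[0,1],vt[0,0])),np.percentile(l,[0,1,50,99,100]),'mid',mm[:2]+vt[0]*(np.percentile(l,1)+np.percentile(l,99))/2)
    t=(q-mm)[:,:2]@vt[1]; print("perp at high z",np.mean(t[q[:,2]>.0585]),np.percentile(t,[1,99]))
```

```text
scene orange 169 med [0.5112 0.1277 0.089 ] mean [0.5099 0.1274 0.0887] sd [0.0112 0.0125 0.0126]
scene orange top 53 med [0.5084 0.1277 0.1013] mean [0.508  0.1278 0.1014] sd [0.0037 0.0124 0.0013]
[0.06425464 0.99793354] 86.31594243062175
scene red 12 med [0.595  0.0702 0.0455] mean [0.5926 0.0711 0.0461] sd [0.0064 0.0013 0.0045]
[268.38461538 213.        ]
scene yellow 60 med [0.5325 0.0429 0.0722] mean [0.5279 0.0429 0.0607] sd [0.0162 0.0034 0.0197]
scene grey>50mm 314 med [0.5312 0.0132 0.0607] mean [5.379e-01 1.000e-04 6.010e-02] sd [0.0245 0.0753 0.006 ]
[0.5324 0.0503 0.0603] [[0.5045 0.0063 0.0505]
 [0.5801 0.1375 0.0689]]
[ 0.5471 -0.0843  0.0599] [[ 0.5218 -0.0955  0.0507]
 [ 0.5775 -0.0756  0.0676]]
table z -0.0018202508557139106 0.0022965055305815157
spindle
517 [ 0.53170489 -0.31971683  0.05611652] -22.900174248918635 [-0.08787196 -0.08506688  0.00291582  0.07426595  0.07586912] mid [ 0.52673007 -0.31761536]
perp at high z -0.00430684643830308 [-0.01860608  0.01142618]
top orange 50 med [0.5018 0.1274 0.1037] mean [0.5019 0.1276 0.1036] sd [0.0035 0.0128 0.002 ]
top o
[... 168 characters left out ...]
.0527] mean [0.5832 0.0703 0.0525] sd [0.0077 0.0022 0.0012]
[249.75 183.25]
top yellow 39 med [0.5144 0.0424 0.0749] mean [0.5176 0.0316 0.0569] sd [0.0177 0.0414 0.028 ]
top grey>50mm 335 med [0.5368 0.0169 0.0599] mean [0.5355 0.009  0.06  ] sd [0.0308 0.0762 0.0068]
[0.5356 0.0597 0.0588] [[0.4838 0.0119 0.0504]
 [0.5844 0.1356 0.0702]]
[ 0.5354 -0.0762  0.062 ] [[ 0.4978 -0.0948  0.0517]
 [ 0.5683  0.0066  0.071 ]]
table z -0.0002935356529785664 0.0024598354924528355
spindle
496 [ 0.51785654 -0.32095904  0.0582527 ] 157.90189582505283 [-0.08227255 -0.07941595  0.00102118  0.07725223  0.07843366] mid [ 0.51885892 -0.32136603]
perp at high z 0.0011410283940700278 [-0.01389439  0.01640873]
```

```bash
python3 - <<'E'
from h import *
for c in("scene","top"):
    i=camera_info(c); print(c,"campos",-i["R"].T@i["t"])
def px(c,x,y):
    return ((x+.5)/6-.5+190,(y+.5)/6-.5+165) if c=="scene" else ((x+.5)/7-.5+210,(y+.5)/7-.5+170)
for n,s,t,z in [("knob top",(609,64),(124,228),.104),("stop top",(412,126),(321,231),.077),("mark inner",(469,257),(281,120),.045),("pointer",(430,255),(320,115),.05)]:
    print(n,at_z("scene",*px("scene",*s),z),at_z("top",*px("top",*t),z))
    # triangulate
    o1,d1=ray("scene",*px("scene",*s));o2,d2=ray("top",*px("top",*t))
    A=np.c_[d1,-d2];k=np.linalg.lstsq(A,o2-o1,rcond=None)[0];print("   tri",(o1+d1*k[0]+o2+d2*k[1])/2, "gap",np.linalg.norm(o1+d1*k[0]-o2-d2*k[1]))
t=np.load("pics/top0.npz");crop(t['p'],284,180,28,50,12,"r1");crop(t['p'],235,172,50,50,12,"r2")
s=np.load("pics/scene0.npz");crop(s['p'],198,180,60,42,12,"r3");crop(s['p'],245,180,45,42,12,"r4")
E
cd pics; python3 -c "
import cv2,numpy as np
a=[cv2.imread(f'r{i}.png') for i in (1,2)]
cv2.imwrite('r12.png',np.hstack(a))"
```

```text
scene campos [1.34891851 0.04355514 0.78522278]
top campos [0.293658   0.00287847 1.17721088]
knob top [0.5103936  0.12756736 0.104     ] [0.50213188 0.1267779  0.104     ]
   tri [0.50327573 0.12786832 0.09817125] gap 0.0008295054090204264
stop top [0.5231814  0.04367111 0.077     ] [0.51760422 0.04275259 0.077     ]
   tri [0.51843016 0.04328662 0.07290434] gap 0.0007709511211840668
mark inner [0.57087299 0.06947021 0.045     ] [0.57362905 0.06926664 0.045     ]
   tri [0.57310547 0.06926948 0.04711492] gap 0.00025330281778038254
pointer [0.57554991 0.05273567 0.05      ] [0.57711783 0.05149002 0.05      ]
   tri [0.57681575 0.05208081 0.05116527] gap 0.0012812611732672776
```

View pics/r12.png

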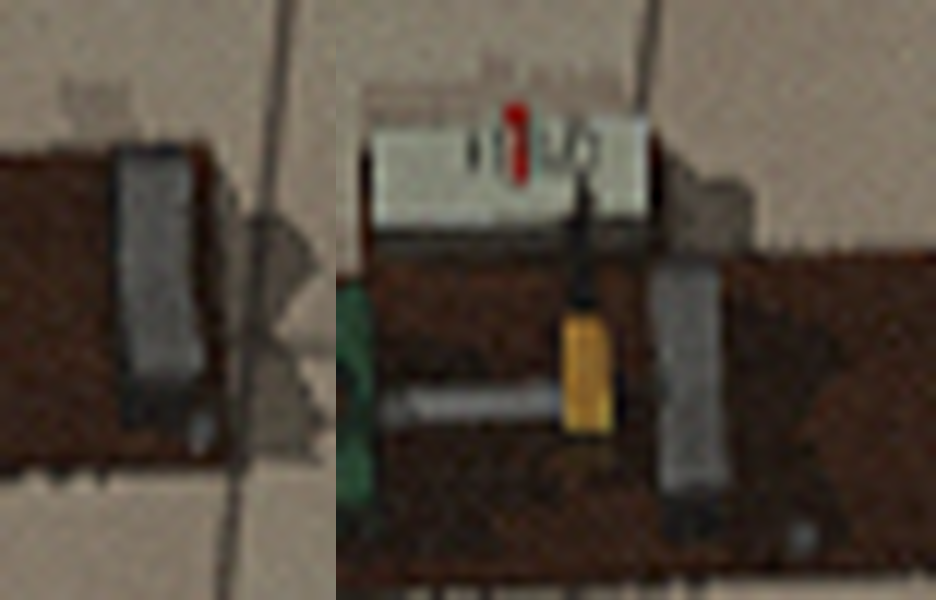

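View pics/r3.png

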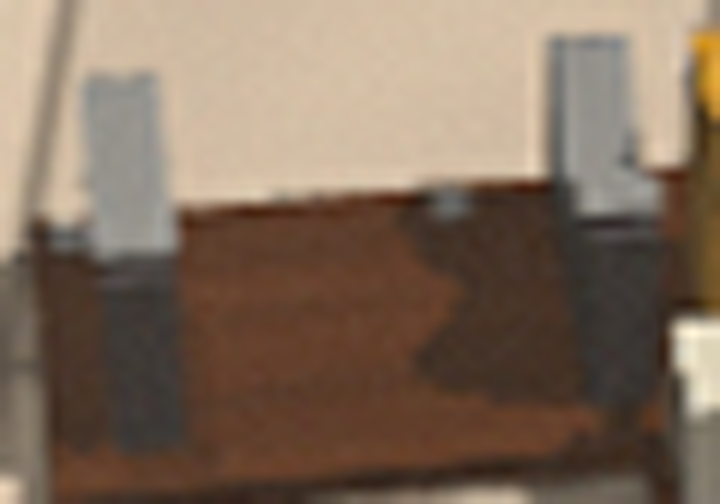

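View pics/r4.png

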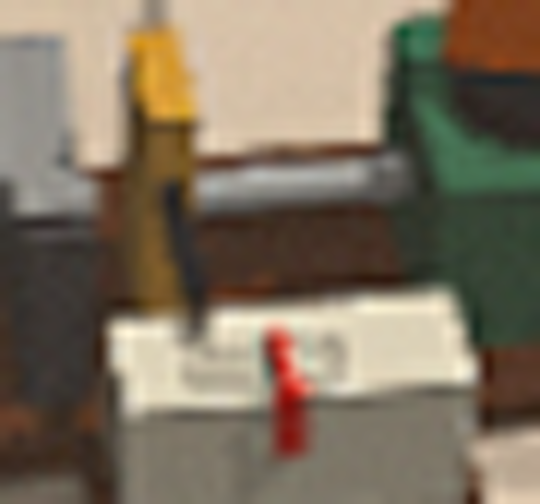

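Run:
```python
from h import *
def P(c,off,s,x,y,z): return at_z(c,off[0]+(x+.5)/s-.5,off[1]+(y+.5)/s-.5,z)
T=lambda n,*a: print(n,np.round(P(*a),4))
T("t r1 near","top",(284,180),12,153,150,.07);T("t r1 far","top",(284,180),12,168,375,.07)
T("t r2 near","top",(235,172),12,349,265,.07);T("t r2 far","top",(235,172),12,359,488,.07)
T("s r1 near","scene",(198,180),12,138,252,.07);T("s r1 far","scene",(198,180),12,120,75,.07)
T("s r2 near","scene",(198,180),12,620,215,.07);T("s r2 far","scene",(198,180),12,593,37,.07)
# base long edges: top near edge/far edge z .012
T("t base near a","top",(210,170),7,200,168,.012);T("t base near b","top",(210,170),7,635,157,.012)
T("t base far a","top",(210,170),7,72,362,.012);T("t base far b","top",(210,170),7,655,344,.012)
T("s base near a","scene",(190,165),6,75,338,.012);T("s base near b","scene",(190,165),6,340,328,.012);T("s base near c","scene",(190,165),6,688,275,.012)
T("s base far a","scene",(190,165),6,75,200,.012);T("s base far b","scene",(190,165),6,520,165,.012)
```

```text
t r1 near [ 0.5697 -0.0803  0.07  ]
t r1 far [ 0.5104 -0.0909  0.07  ]
t r2 near [0.551  0.0212 0.07  ]
t r2 far [0.4923 0.011  0.07  ]
s r1 near [ 0.5779 -0.0794  0.07  ]
s r1 far [ 0.5211 -0.0893  0.07  ]
s r2 near [0.5623 0.0215 0.07  ]
s r2 far [0.5042 0.0136 0.07  ]
t base near a [0.5535 0.106  0.012 ]
t base near b [ 0.5861 -0.0978  0.012 ]
t base far a [0.4537 0.1519 0.012 ]
t base far b [ 0.498  -0.1168  0.012 ]
s base near a [ 0.5935 -0.0991  0.012 ]
s base near b [0.5829 0.0148 0.012 ]
s base near c [0.5439 0.1676 0.012 ]
s base far a [ 0.5055 -0.1096  0.012 ]
s base far b [0.4733 0.0944 0.012 ]
```

>>> servo_tool(commands=[-20,-16,2,0,0,0,-35,-28,4,0,0,0,-38,-30,4,0,0,0,-38,-30,4,0,0,0,-38,-30,4,0,0,0,-38,-30,4,0,0,0,-38,-30,4,0,0,0,-38,-30,4,0,0,0,-38,-30,4,0,0,0,-38,-30,4,0,0,0], jaw=44, newtons=20)

```text
time_s: 2.0
tool_pos: [0.4831, 0.1717, 0.1849]
tool_rot: [179.9, 0.0, 154.2]
force: [1.2, 0.8, 0.3]
grip_width: 0.0443
```

Run:
```python
from h import *
import numpy as np
t=np.load("pics/top0.npz")
# knob bar angle: minAreaRect on upsampled orange mask, project corners to z=.104
p=cv2.resize(t['p'][185:220,210:250],None,fx=8,fy=8,interpolation=cv2.INTER_CUBIC)
hsv=cv2.cvtColor(p,cv2.COLOR_RGB2HSV);m=((hsv[...,0]>5)&(hsv[...,0]<18)&(hsv[...,1]>170)&(hsv[...,2]>90)).astype(np.uint8)
ys,xs=np.nonzero(m);W=np.array([at_z("top",210+(x+.5)/8-.5,185+(y+.5)/8-.5,.104)[:2] for x,y in zip(xs,ys)])
r=cv2.minAreaRect((W*1e3).astype(np.float32));print(r,W.mean(0))
u,s,v=np.linalg.svd(W-W.mean(0),full_matrices=False);print(np.degrees(np.arctan2(v[0,1],v[0,0]))%180)
```

```text
Traceback (most recent call last):
  File "h.py", line 8, in at_z
    o,d=ray(c,u,v); return o+d*(z-o[2])/d[2]
        ~~~^^^^^^^
  File "h.py", line 4, in ray
    i=camera_info(c);K=i["camera_matrix"]
ValueError: time passes only in moves, steps and waits
```

>>> servo_tool(commands=[-38,-32,20,0,0,0,0,0,0,0,0,8,0,0,0,0,0,8,0,0,0,0,0,8,0,0,0,0,0,8,0,0,0,0,0,8,0,0,0,0,0,8,0,0,0,0,0,8,0,0,0,0,0,8,0,0,0,0,0,7])

```text
time_s: 3.0
tool_pos: [0.5015, 0.1312, 0.1661]
tool_rot: [180.0, -0.0, 82.9]
force: [-0.1, -0.4, -0.3]
grip_width: 0.0439
```

```bash
sleep 1
python3 - <<'E'
from h import *
import numpy as np
t=np.load("pics/top0.npz")
p=cv2.resize(t['p'][185:220,210:250],None,fx=8,fy=8,interpolation=cv2.INTER_CUBIC)
hsv=cv2.cvtColor(p,cv2.COLOR_RGB2HSV);m=((hsv[...,0]>5)&(hsv[...,0]<18)&(hsv[...,1]>170)&(hsv[...,2]>90)).astype(np.uint8)
ys,xs=np.nonzero(m);W=np.array([at_z("top",210+(x+.5)/8-.5,185+(y+.5)/8-.5,.104)[:2] for x,y in zip(xs,ys)])
r=cv2.minAreaRect((W*1e3).astype(np.float32));print(r,W.mean(0))
u,s,v=np.linalg.svd(W-W.mean(0),full_matrices=False);print(np.degrees(np.arctan2(v[0,1],v[0,0]))%180)
print(np.round(monitor.get_obs()['tool_pos'],4),monitor.get_obs()['tool_rot'],monitor.get_obs()['qpos'])
for c in("scene","top"):
    p,d=read_camera(c); np.savez(f"pics/{c}1.npz",p=p,d=d); cv2.imwrite(f"pics/{c}1.png",p[:,:,::-1])
    print(c,proj(c,monitor.get_obs()['tool_pos']))
    x,y=map(int,proj(c,monitor.get_obs()['tool_pos']));crop(p,x-50,y-40,100,80,7,f"g_{c}")
E
```

```text
Traceback (most recent call last):
  File "h.py", line 8, in at_z
    o,d=ray(c,u,v); return o+d*(z-o[2])/d[2]
        ~~~^^^^^^^
  File "h.py", line 4, in ray
    i=camera_info(c);K=i["camera_matrix"]
ValueError: time passes only in moves, steps and waits
```

```bash
sed -i 's/^def ray/_ci={}\n_orig=camera_info\ndef camera_info(c):\n    if c not in _ci: _ci[c]=_orig(c)\n    return _ci[c]\ndef ray/' h.py
cat > m1.py <<'E'
from h import *
t=np.load("pics/top0.npz")
p=cv2.resize(t['p'][185:220,210:250],None,fx=8,fy=8,interpolation=cv2.INTER_CUBIC)
hsv=cv2.cvtColor(p,cv2.COLOR_RGB2HSV);m=((hsv[...,0]>5)&(hsv[...,0]<18)&(hsv[...,1]>170)&(hsv[...,2]>90)).astype(np.uint8)
ys,xs=np.nonzero(m);W=np.array([at_z("top",210+(x+.5)/8-.5,185+(y+.5)/8-.5,.104)[:2] for x,y in zip(xs,ys)])
r=cv2.minAreaRect((W*1e3).astype(np.float32));print(r,W.mean(0))
u,s,v=np.linalg.svd(W-W.mean(0),full_matrices=False);print(np.degrees(np.arctan2(v[0,1],v[0,0]))%180)
o=monitor.get_obs();print(np.round(o['tool_pos'],4),o['tool_rot'],o['qpos'])
for c in("scene","top"):
    p,d=read_camera(c); np.savez(f"pics/{c}1.npz",p=p,d=d); cv2.imwrite(f"pics/{c}1.png",p[:,:,::-1])
    x,y=proj(c,o['tool_pos']);print(c,x,y);x=int(x);y=int(y);print(x-50,y-40);crop(p,x-50,y-40,100,80,7,f"g_{c}")
E
python3 m1.py
```

```text
((502.2524108886719, 127.38329315185547), (45.6058464050293, 13.045575141906738), 82.04816436767578) [0.50203203 0.12760083]
82.66814492256178
[0.5015 0.1312 0.1661] [ 1.79981509e+02 -1.42971539e-02  8.29228677e+01] [-36.06480212   4.26330888  19.3941784  106.70275809  -1.51859448
  69.2590027  -23.26008196]
scene 294.16340869517956 153.76743222957793
244 113
top 223.88061454522114 197.77321565347316
173 157
```

View pics/g_scene.png

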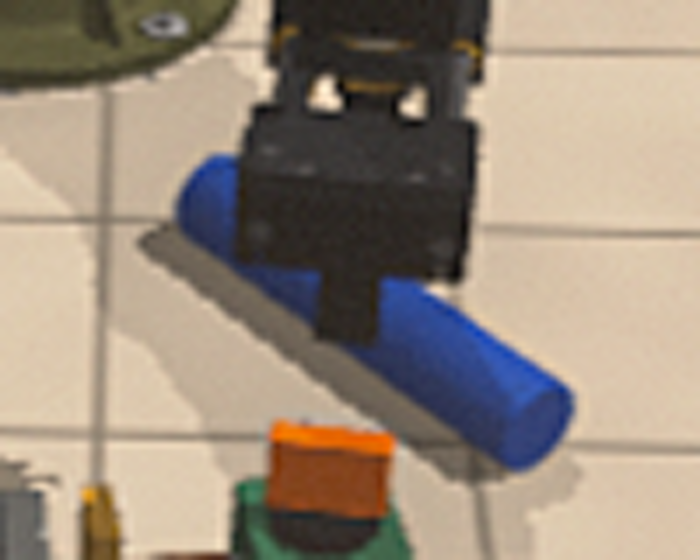

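View pics/g_top.png

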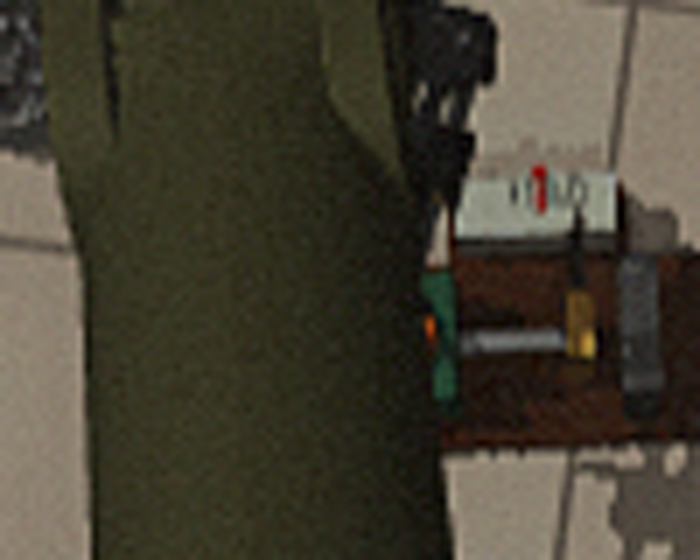

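Run:
```python
from h import *
z=np.load("pics/scene1.npz");X=cloud("scene",z['d'])
o=np.array([.5015,.1312,.1661]);a=np.radians(82.92);yt=np.array([np.sin(a),-np.cos(a),0]);xt=np.array([np.cos(a),np.sin(a),0])
tip=o+yt*(.0439/2+.015)
for s in(-.0095,0,.0095): print("pred",proj("scene",tip+s*xt), "up30",proj("scene",tip+s*xt+[0,0,.03]))
for v in range(152,163):
    print(v,[tuple(np.round(X[v,u]*1e3).astype(int)) for u in (290,293,296)])
print(tip)
```

```text
pred [289.10241802 162.27613679] up30 [289.95581933 152.28032565]
pred [293.00614127 162.66472534] up30 [293.93715869 152.66546708]
pred [296.91820507 163.0542339 ] up30 [297.92716894 153.05157254]
152 [(np.int64(536), np.int64(117), np.int64(196)), (np.int64(588), np.int64(119), np.int64(234)), (np.int64(588), np.int64(126), np.int64(234))]
153 [(np.int64(534), np.int64(118), np.int64(192)), (np.int64(534), np.int64(125), np.int64(192)), (np.int64(535), np.int64(132), np.int64(193))]
154 [(np.int64(532), np.int64(118), np.int64(188)), (np.int64(535), np.int64(125), np.int64(190)), (np.int64(536), np.int64(132), np.int64(191))]
155 [(np.int64(535), np.int64(118), np.int64(187)), (np.int64(534), np.int64(125), np.int64(186)), (np.int64(535), np.int64(132), np.int64(187))]
156 [(np.int64(533), np.int64(118), np.int64(182)), (np.int64(532), np.int64(126), np.int64(182)), (np.int64(535), np.int64(133), np.int64(184))]
157 [(np.int64(532), np.int64(119), np.int64(178)), (np.int64(535), np.int64(126), np.int64(181)), (np.int64(531), np.int64(133), np.int64(178))]
158 [(np.int64(531), np.int64(119), np.int64(175)), (np.int64(533), np.int64(126), np.int64(176)), (np.int64(535), np.int64(133), np.int64(178))]
159 [(np.int64(532), np.int64(119), np.int64(172)), (np.int64(534), np.int64(126), np.int64(174)), (np.int64(532), np.int64(134), np.int64(173))]
160 [(np.int64(534), np.int64(119), np.int64(171)), (np.int64(533), np.int64(127), np.int64(170)), (np.int64(534), np.int64(134), np.int64(171))]
161 [(np.int64(531), np.int64(120), np.int64(165)), (np.int64(535), np.int64(127), np.int64(169)), (np.int64(532), np.int64(134), np.int64(167))]
162 [(np.int64(311), np.int64(140), np.int64(-5)), (np.int64(339), np.int64(147), np.int64(17)), (np.int64(534), np.int64(134), np.int64(165))]
[0.53816826 0.12664572 0.1661    ]
```

>>> servo_tool(commands=[-3,6,23,0,0,0,0,0,23,0,0,0,0,0,0,0,0,0])

```text
time_s: 3.4
tool_pos: [0.5048, 0.1267, 0.1171]
tool_rot: [-179.7, 0.2, 83.4]
force: [-0.3, 0.5, -0.4]
grip_width: 0.0442
```

```bash
sleep 2
cat > look.py <<'E'
import sys
from h import *
n=sys.argv[1]; o=monitor.get_obs();print(np.round(o['tool_pos'],4),np.round(o['tool_rot'],2),np.round(o['force'],1),np.round(o['qpos'],1),o['time_s'],o['grip_width'])
for c in sys.argv[2].split(','):
    p,d=read_camera(c); np.savez(f"pics/{c}{n}.npz",p=p,d=d)
    x,y=proj(c,o['tool_pos']) if len(sys.argv)<5 else (float(sys.argv[3]),float(sys.argv[4]))
    print(c,"tcp px",proj(c,o['tool_pos']));x=max(0,int(x)-50);y=max(0,int(y)-40);print("off",x,y);crop(p,x,y,100,80,7,f"{c}{n}")
E
python3 look.py 2 scene,top
```

```text
[0.5048 0.1267 0.1171] [-1.7971e+02  1.6000e-01  8.3370e+01] [-0.3  0.5 -0.4] [-35.3   7.5  19.7 109.3  -2.8  64.  -21.2] 3.4 0.04424929829638405
scene tcp px [291.01690863 169.88545381]
off 241 129
top tcp px [227.06850037 200.41052358]
off 177 160
```

View pics/scene2.png

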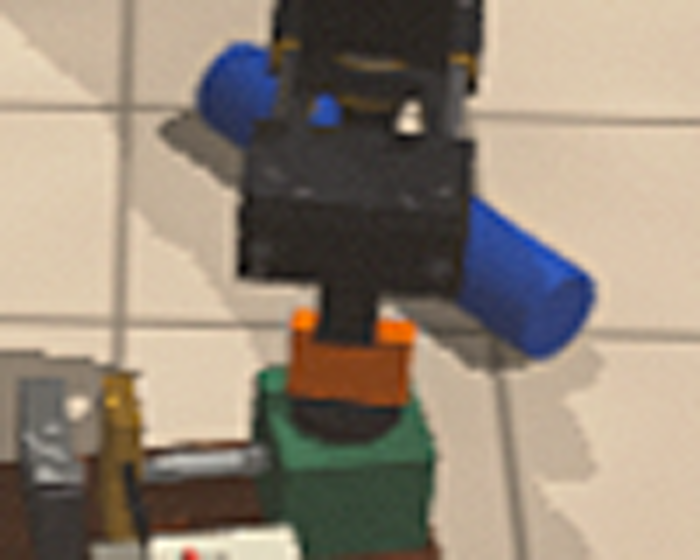

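View pics/top2.png

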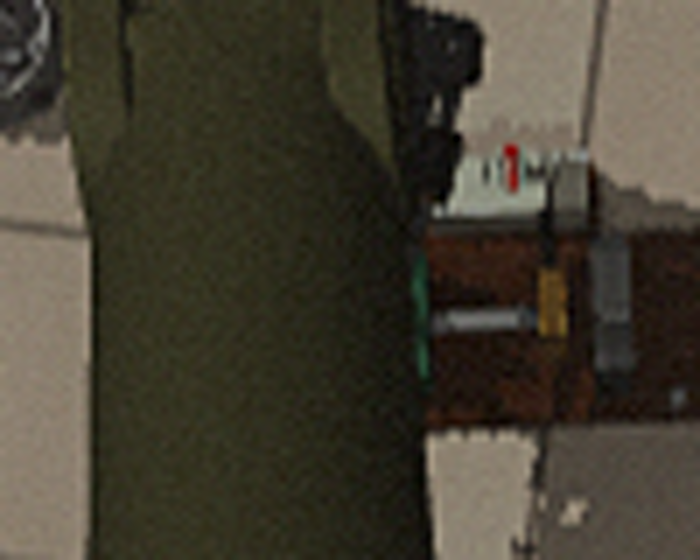

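Run:
```python
from h import *
s=np.load("pics/scene0.npz");crop(s['p'],412,40,100,70,8,"g0")
o=np.array([.2825,.585,.2215]);a=np.radians(154.23);yt=np.array([np.sin(a),-np.cos(a),0])
for k in(-.0585,-.0435,0,.0435,.0585): q=proj("scene",o+yt*k);print(k,q,(q-[412,40]+.5)*8-.5)
```

```text
-0.0585 [432.95867217  90.39088709] [171.16937733 406.62709674]
-0.0435 [438.45112246  91.60631101] [215.10897966 416.35048806]
0 [454.6425033   95.19455325] [344.64002638 445.05642599]
0.0435 [471.23452097  98.87976882] [477.37616776 474.53815058]
0.0585 [477.05094095 100.17361483] [523.90752757 484.8889186 ]
```

View pics/g0.png

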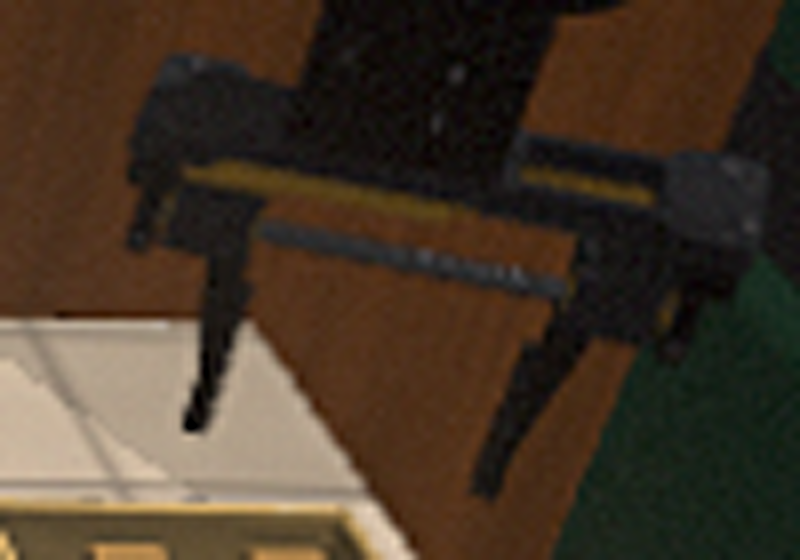

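>>> servo_tool(commands=[0,0,14,0,0,0,0,0,14,0,0,0,0,0,12,0,0,0,0,0,0,0,0,0])

```text
time_s: 3.9
tool_pos: [0.5053, 0.127, 0.0776]
tool_rot: [-179.8, 0.1, 83.2]
force: [-0.2, -0.4, 0.3]
grip_width: 0.0439
```

>>> servo_tool(commands=[0,0,0,0,0,0,0,0,0,0,0,0,0,0,0,0,0,0,0,0,0,0,0,0,0,0,0,0,0,0], jaw=0, newtons=15)

```text
time_s: 4.4
tool_pos: [0.5052, 0.1278, 0.08]
tool_rot: [-179.8, 0.0, 83.2]
force: [-10.0, 0.6, 6.9]
grip_width: 0.0117
```

>>> servo_tool(commands=[0,-2,-3,0,0,0,0,0,0,0,0,0])

```text
time_s: 4.6
tool_pos: [0.505, 0.1276, 0.0813]
tool_rot: [179.9, 0.0, 83.2]
force: [5.3, 1.0, -13.4]
grip_width: 0.0118
```

>>> servo_tool(commands=[0,0.7,2,0,0,0,0,0,0,0,0,0])

```text
time_s: 4.8
tool_pos: [0.5051, 0.1276, 0.0812]
tool_rot: [-179.9, 0.0, 83.2]
force: [-2.5, -0.2, 1.5]
grip_width: 0.0121
```

>>> servo_tool(commands=[0,0,0,0,0,5,0,0,0,0,0,7,0,0,0,0,0,8,0,0,0,0,0,8,0,0,0,0,0,8,0,0,0,0,0,8,0,0,0,0,0,0])

```text
time_s: 5.5
tool_pos: [0.5044, 0.128, 0.0812]
tool_rot: [-179.9, 0.1, 39.2]
force: [-4.8, -0.0, 4.7]
grip_width: 0.0121
```

```bash
sleep 2; python3 look.py 3 scene,top 265 200
```

```text
[0.5044 0.128  0.0812] [-1.7989e+02  1.1000e-01  3.9200e+01] [-4.8 -0.   4.7] [-38.9   9.9  23.7 111.6  -4.7  59.5 -63.9] 5.5 0.012104259057596559
scene tcp px [290.53239627 180.54675887]
off 215 160
top tcp px [227.63335677 202.86709112]
off 215 160
```

View pics/scene3.png

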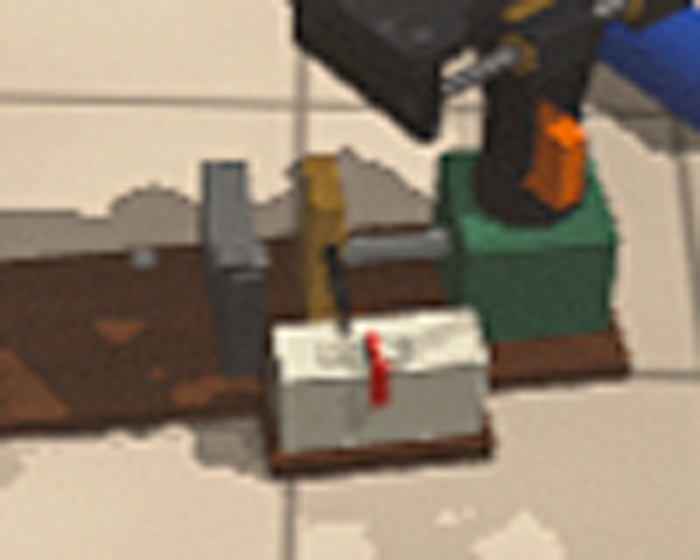

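View pics/top3.png

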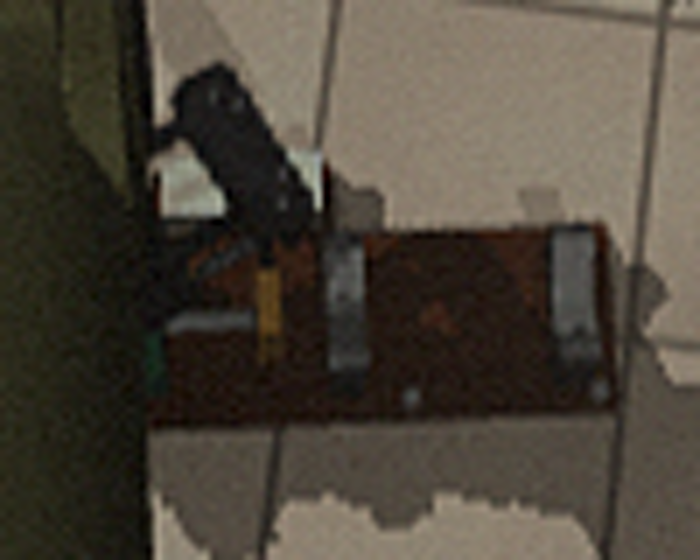

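>>> servo_tool(commands=[0,0,0,0,0,6,0,0,0,0,0,8,0,0,0,0,0,8,0,0,0,0,0,8,0,0,0,0,0,8,0,0,0,0,0,8,0,0,0,0,0,5,0,0,0,0,0,0,0,0,0,0,0,0])

```text
time_s: 6.5
tool_pos: [0.5042, 0.1289, 0.0812]
tool_rot: [-180.0, 0.2, -11.6]
force: [-6.3, 1.7, 4.0]
grip_width: 0.0118
```

```bash
sleep 2; python3 look.py 4 scene,top 265 200
python3 - <<'E'
from h import *
s=np.load("pics/scene4.npz");crop(s['p'],250,183,40,40,14,"s4z")
E
```

```text
[0.5042 0.1289 0.0812] [-179.95    0.19  -11.58] [-6.3  1.7  4. ] [ -43.5   10.2   28.8  111.8   -5.8   59.6 -113.7] 6.5 0.011811644948597476
scene tcp px [290.86199675 180.50478563]
off 215 160
top tcp px [227.34294744 202.91109602]
off 215 160
```

View pics/s4z.png

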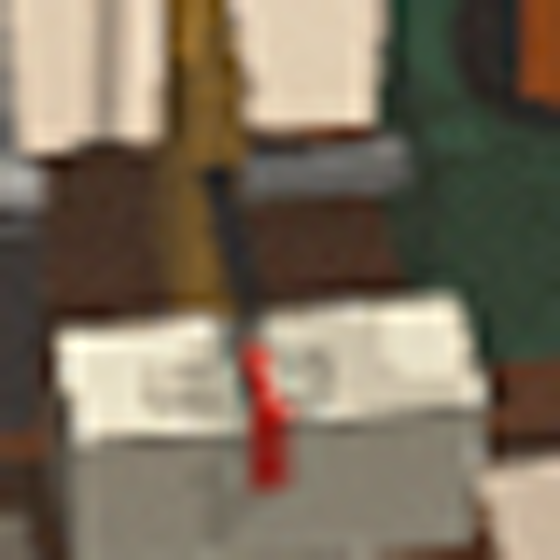

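View pics/top4.png

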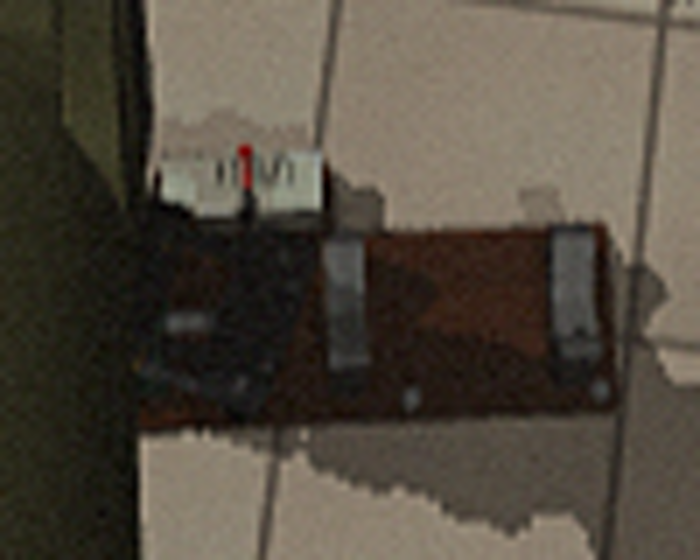

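```bash
cat > prof.py <<'E'
import sys
from h import *
for tag in sys.argv[1:]:
  c=tag.rstrip('0123456789');z=np.load(f"pics/{tag}.npz")['p'].astype(float)
  rows=range(205,220) if c=="scene" else range(177,194)
  cols=slice(252,285) if c=="scene" else slice(236,262)
  print(tag)
  for r in rows:
    L=z[r,cols];u=np.arange(cols.start,cols.stop)
    red=np.clip(L[:,0]-(L[:,1]+L[:,2])/2-40,0,None); g=L.sum(1)/3
    dark=np.clip(np.median(g)*.75-g,0,None)*(red==0)
    print(r,"red %.2f w%.0f"%((red@u)/max(red.sum(),1),red.sum())," dark %.2f w%.0f"%((dark@u)/max(dark.sum(),1),dark.sum()), " ".join("%d"%x for x in g[4:24]))
E
python3 prof.py scene4 top4
```

```text
scene4
205 red 0.00 w0  dark 259.38 w366 36 38 54 66 69 87 109 130 137 108 80 55 75 121 139 141 163 176 195 210
206 red 0.00 w0  dark 264.31 w469 127 131 144 156 164 185 205 223 227 161 104 78 116 187 204 201 197 193 190 191
207 red 267.70 w22  dark 264.31 w332 236 232 232 227 228 226 226 211 196 156 97 88 120 171 192 189 180 183 190 187
208 red 267.87 w164  dark 262.77 w295 221 220 218 219 213 217 214 198 181 154 114 87 113 152 164 163 139 162 189 188
209 red 267.91 w132  dark 258.30 w216 218 214 216 219 195 200 182 159 154 162 153 76 112 173 165 165 156 151 192 190
210 red 268.28 w142  dark 256.29 w241 221 217 218 219 190 196 196 174 166 172 157 79 78 162 188 190 162 162 191 189
211 red 268.65 w172  dark 254.88 w214 224 220 218 220 179 175 171 148 148 152 159 100 82 135 141 158 162 172 201 194
212 red 268.93 w239  dark 259.65 w224 230 222 222 226 211 187 194 178 163 162 161 127 72 85 136 148 174 200 197 183
213 red 268.70 w165  dark 252.92 w72 229 215 213 214 214 217 222 210 199 186 169 132 65 58 82 108 116 115 105 109
214 red 267.99 w150  dark 253.46 w34 171 136 128 111 102 104 10
[... 1743 characters left out ...]
 0.00 w0  dark 248.41 w260 141 141 142 112 121 119 119 117 122 87 24 107 124 120 140 144 140 136 139 142
188 red 0.00 w0  dark 246.91 w322 113 133 142 113 120 119 119 125 127 88 30 60 134 123 141 140 144 139 143 144
189 red 0.00 w0  dark 243.58 w550 20 80 102 132 134 130 130 130 116 73 21 56 119 114 128 128 125 114 116 123
190 red 0.00 w0  dark 242.64 w186 13 4 47 114 107 112 109 111 78 21 9 40 81 73 69 66 68 46 38 41
191 red 0.00 w0  dark 243.15 w46 17 14 20 30 29 28 30 32 37 17 13 34 42 41 39 48 46 47 52 48
192 red 0.00 w0  dark 239.59 w33 21 26 13 28 33 34 43 40 38 29 21 40 26 28 35 39 47 45 47 36
193 red 0.00 w0  dark 247.02 w10 12 23 22 15 29 21 21 30 27 17 22 23 23 22 14 19 14 16 22 17
```

```bash
python3 - <<'E'
from h import *
a=np.radians(100);ex=np.array([np.cos(a),np.sin(a),0]);ey=np.array([-ex[1],ex[0],0])
for c,p in(("scene",[.574,.0695,.048]),("top",[.574,.0695,.048])):
    b=proj(c,p);q=proj(c,np.array(p)-.01*ey);e=proj(c,np.array(p)+.01*ex);h=proj(c,np.array(p)+[0,0,.01])
    print(c,b,"-y",q-b,"slope",(q-b)[0]/(q-b)[1],"+x",e-b,"+z",h-b)
E
python3 prof.py scene0 top0 | cut -c1-150
```

```text
scene [267.80281476 207.41099872] -y [0.68654407 2.69888935] slope 0.25438022105960456 +x [ 3.85393339 -0.36415396] +z [ 0.13712683 -2.85457132]
top [249.63597668 186.3666787 ] -y [-0.11438037 -2.99558954] slope 0.038182924117816174 +x [-3.09458306  0.12621031] +z [-0.07621597 -0.76900577]
scene0
205 red 257.77 w30  dark 259.43 w374 51 74 86 86 68 46 80 114 124 121 121 125 131 138 147 151 174 176 199 225
206 red 0.00 w0  dark 261.87 w694 117 133 151 134 99 69 142 216 226 220 224 217 216 223 221 217 216 214 210 209
207 red 267.58 w74  dark 263.07 w389 221 219 221 180 123 92 162 218 212 212 206 166 171 200 204 208 196 204 208 205
208 red 267.90 w177  dark 262.24 w257 208 208 210 184 135 135 169 203 198 200 169 88 112 161 181 178 152 174 207 205
209 red 267.95 w140  dark 256.61 w210 207 205 205 212 187 176 155 172 168 174 165 77 115 192 181 179 169 163 207 205
210 red 268.28 w163  dark 256.11 w270 211 205 207 210 180 185 182 183 182 188 174 85 82 176 203 206 177 176 211 206
211 red 268.68 w198  dark 254.19 w216 212 208 204 209 167 161 161 165 165 167 174 110 99 147 155 173 178 182 216 2
[... 2023 characters left out ...]
 w0  dark 250.72 w223 124 128 124 128 124 128 131 132 129 106 94 134 135 135 131 44 119 130 131 131
188 red 0.00 w0  dark 252.10 w269 130 124 123 129 122 130 132 126 132 134 131 130 131 140 128 25 73 143 131 137
189 red 0.00 w0  dark 252.33 w231 130 137 133 133 133 138 134 135 119 122 129 121 125 122 93 22 69 114 107 110
190 red 0.00 w0  dark 254.66 w292 108 105 102 108 113 108 106 113 89 86 90 86 80 62 27 14 42 48 36 41
191 red 0.00 w0  dark 248.37 w28 33 38 45 38 42 40 47 43 44 47 46 36 46 44 27 22 45 45 54 43
192 red 0.00 w0  dark 254.69 w30 48 47 46 45 43 47 40 42 46 37 43 43 41 37 26 25 36 45 41 36
193 red 0.00 w0  dark 0.00 w0 39 39 34 31 25 30 35 35 32 28 22 24 22 25 26 25 24 23 23 24
```

Run:
```python
from h import *
np.set_printoptions(linewidth=200)
for c,rows,cols in(("scene",range(203,213),range(256,274)),("top",range(180,193),range(243,262))):
    a=np.load(f"pics/{c}0.npz")['p'].astype(float);b=np.load(f"pics/{c}4.npz")['p'].astype(float)
    print(c,"redness4",list(cols))
    for r in rows:
        red=(b[r,cols,0]-(b[r,cols,1]+b[r,cols,2])/2); print(r,red.astype(int))
    print("ratio 4/0 green x100")
    for r in rows:
        print(r,(100*(b[r,cols,1]+5)/(a[r,cols,1]+5)).astype(int))
```

```text
scene redness4 [256, 257, 258, 259, 260, 261, 262, 263, 264, 265, 266, 267, 268, 269, 270, 271, 272, 273]
203 [30 29 29 30 28 29 39 52 53 42 17  4 15 24 28 29 27 28]
204 [32 30 28 27 31 26 43 52 53 50 33 10 13 22 21 21 19 17]
205 [27 28 24 24 21 17 27 30 27 36 30 12 11 19 24 24 19 20]
206 [17 21 24 27 29 23 28 21 16 15  7 12 14 16 22 22 21 23]
207 [19 20 19 20 18 18 18 24 22 15  6 46 55 23 18 21 20 22]
208 [ 20  19  20  20  21  18  21  23  21  15   5  84 137  62  12  16  17  19]
209 [ 20  20  20  19  24  23  23  19  18  17   8  68 127  56   9  18  16  18]
210 [ 21  21  20  20  23  24  24  20  19  18  10  22 141  80  14  18  17  20]
211 [ 20  19  19  21  23  21  20  18  19  18  14   7 116 121  55  19  15  17]
212 [ 19  21  21  19  22  20  19  20  18  19  13  21 111 154  93  37  10  13]
ratio 4/0 green x100
203 [ 75  64  58  67  96 120 153 160 163 138  93  79  91 113 104 107 104  88]
204 [ 66  54  56  58  75 117 118 133 150 155 129  96  94 103 100 100  93 100]
205 [ 63  45  59  73 100 178 136 116 113  90  69  45  57  88  94  93  93 100]
206 [108  98  94 114 160 259 142 104 100  73  47 
[... 1811 characters left out ...]
 97  80  93  88 101  95 104 108 110 111  88]
185 [ 92  90  93  94  95  93 104 119  96  95  89 103 121  99 104 106 104 105 125]
186 [ 92  92  92  88  93  92  96 120  95  94  90 110 202 103 105 110 104 108  38]
187 [ 87  96  92  90  86  93  82  27  82  90  88 107 309 116 107 104 109 110  85]
188 [ 87  96  90  90  95  95  64  25  46 100  88 111 490 192  96 108 103 101 220]
189 [ 98  97  92  95  96  93  60  18  47  94  92 137 511 180  99 109 110 111  63]
190 [105  95 102 102  96  88  28  12  46 101 117 262 360 153  92 104  97 107 127]
191 [ 86  66  70  66  78  84  41  34  93  96  90 136 211 101 110  98 105  89  73]
192 [ 61  83  76 106  95  86  83  51  95  68  79 126 156 125 108 112 107 107 147]
```

>>> servo_tool(commands=[0,0,0,0,0,3,0,0,0,0,0,3,0,0,0,0,0,0,0,0,0,0,0,0])

```text
time_s: 7.0
tool_pos: [0.5042, 0.129, 0.0812]
tool_rot: [-180.0, 0.2, -17.6]
force: [-5.8, 1.1, 4.8]
grip_width: 0.0123
```

```bash
sleep 2; python3 look.py 5 scene,top 265 200;  python3 - <<'E'
from h import *
np.set_printoptions(linewidth=200)
s=np.load("pics/scene5.npz");crop(s['p'],250,183,40,40,14,"s5z")
s=np.load("pics/top5.npz");crop(s['p'],232,170,36,30,14,"t5z")
for c,rows,cols in(("scene",range(203,213),range(256,274)),("top",range(180,193),range(243,262))):
    a=np.load(f"pics/{c}0.npz")['p'].astype(float);b=np.load(f"pics/{c}5.npz")['p'].astype(float)
    print(c,"redness",list(cols))
    for r in rows:
        red=(b[r,cols,0]-(b[r,cols,1]+b[r,cols,2])/2); print(r,red.astype(int))
    print("ratio 4/0 green x100")
    for r in rows:
        print(r,(100*(b[r,cols,1]+5)/(a[r,cols,1]+5)).astype(int))
E
```

```text
[0.5042 0.129  0.0812] [-179.96    0.19  -17.57] [-5.8  1.1  4.8] [ -44.    10.2   29.4  111.8   -5.9   59.6 -119.6] 7.0 0.012296422142929232
scene tcp px [290.91661896 180.50829644]
off 215 160
top tcp px [227.30084339 202.88375475]
off 215 160
scene redness [256, 257, 258, 259, 260, 261, 262, 263, 264, 265, 266, 267, 268, 269, 270, 271, 272, 273]
203 [29 31 31 33 28 30 33 46 51 54 37  5 10 22 28 29 28 28]
204 [28 30 29 30 30 27 31 48 55 55 44 20  8 18 23 20 19 17]
205 [25 27 25 23 25 17 21 27 31 35 34 19  7 16 23 24 18 20]
206 [18 19 24 25 28 24 24 18 15 17  8 14 12 16 21 21 23 23]
207 [20 20 19 20 20 18 24 23 22 23 12 49 65 24 18 22 21 22]
208 [ 19  19  19  21  20  19  24  21  21  22   9  86 136  60  13  18  17  18]
209 [ 21  19  19  19  24  24  21  19  20  17  10  67 126  56   8  16  19  17]
210 [ 20  21  21  19  24  24  22  20  19  19  10  22 149  85  11  16  18  19]
211 [ 20  19  20  18  23  20  22  20  18  18  13   5 145 145  59  19  15  18]
212 [ 18  20  20  19  22  20  19  19  21  21  17  21 128 182 113  40  10  16]
ratio 4/0 green x100
203 [ 76  61  56  64 107 116 134 156 1
[... 2074 characters left out ...]
 91  81  89 106  99  97 105 109 110 108  66]
185 [ 97  89  88  98  96  98 104 123  88  95  88 103 122 103 104 108 104 108 116]
186 [ 89  91  97  94  91  98  80 134  95  88  92  91 214 100 104 109 108 109  38]
187 [ 92  94  93  89  89  92  54  51  98  91  89  89 286 112 109 101 104 108  64]
188 [ 91  99  91  86  90  96  40  43  79  93  88 102 500 193  98 109 104 105 100]
189 [ 93  92  91  93  95  99  35  29  50  97  84 137 500 171 102 111 106 112  40]
190 [100  96 101 100 100  91   9  31  65  86  90 262 380 151  90 100 112 105 100]
191 [ 76  84  70  77  88  84  30  48 113  90 100 166 226  98 116  98 107 108  64]
192 [ 59  97  74  82  87  84  59  46  87 115 104 163 180 125  95 104  97 110 133]
```

View pics/s5z.png

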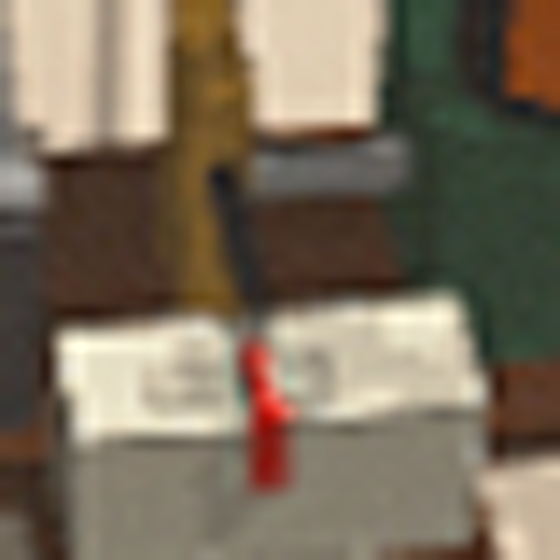

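View pics/t5z.png

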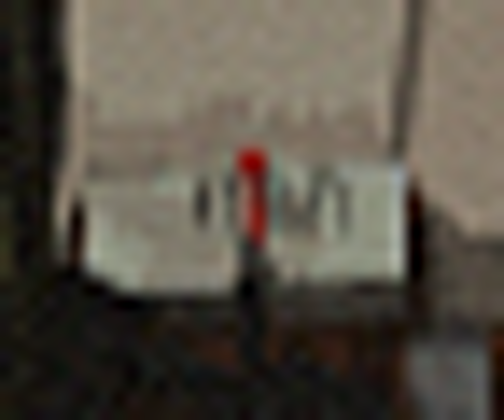

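>>> servo_tool(commands=[-0.7,0,-0.7,0,0,0,0,0,0,0,0,0])

```text
time_s: 7.3
tool_pos: [0.5042, 0.129, 0.0813]
tool_rot: [-180.0, 0.1, -17.6]
force: [-3.2, 4.3, -2.7]
grip_width: 0.012
```

>>> servo_tool(commands=[0,0,0,0,0,0,0,0,0,0,0,0,0,0,0,0,0,0], jaw=40)

```text
time_s: 7.6
tool_pos: [0.5061, 0.1272, 0.0821]
tool_rot: [-180.0, -0.1, -17.8]
force: [0.5, -0.4, 0.7]
grip_width: 0.0283
```

>>> servo_tool(commands=[0,0,-20,0,0,0,0,0,-40,0,0,0,0,0,-40,0,0,0,0,0,-20,0,0,0])

```text
time_s: 8.0
tool_pos: [0.5073, 0.1276, 0.2056]
tool_rot: [-179.8, -0.3, -17.8]
force: [0.8, 1.5, -0.7]
grip_width: 0.0395
```

>>> servo_tool(commands=[7,20,0,0,0,0,15,44,0,0,0,0,15,45,0,0,0,0,15,45,0,0,0,0,15,45,0,0,0,0,15,45,0,0,0,0,15,45,0,0,0,0,15,45,0,0,0,0,15,45,20,0,0,0,14,40,25,0,0,4.7], jaw=62)

```text
time_s: 9.0
tool_pos: [0.5123, -0.3163, 0.1585]
tool_rot: [180.0, -0.3, -22.6]
force: [-0.3, -0.4, 0.3]
grip_width: 0.0619
```

>>> servo_tool(commands=[0,0,0,0,0,0,0,0,0,0,0,0])

```text
time_s: 9.2
tool_pos: [0.5103, -0.3144, 0.1564]
tool_rot: [179.9, 0.1, -22.6]
force: [0.7, 0.4, 0.6]
grip_width: 0.0621
```

```bash
sleep 1.5; python3 look.py 6 scene,top
python3 - <<'E'
from h import *
for c,o in(("scene",(230,170)),("top",(215,165))):
    s=np.load(f"pics/{c}6.npz");crop(s['p'],*o,60,50,12,f"{c}6k")
    crop(s['p'],240 if c=="scene" else 232,180,40,40,14,f"{c}6z")
E
```

```text
[ 0.5103 -0.3144  0.1564] [ 1.799e+02  1.000e-01 -2.263e+01] [0.7 0.4 0.6] [-12.2  19.6  50.5  97.1 -15.7  71.  -70.8] 9.2 0.06206645525533718
scene tcp px [117.30741445 154.78328709]
off 67 114
top tcp px [378.14730992 215.539675  ]
off 328 175
```

View pics/scene6.png

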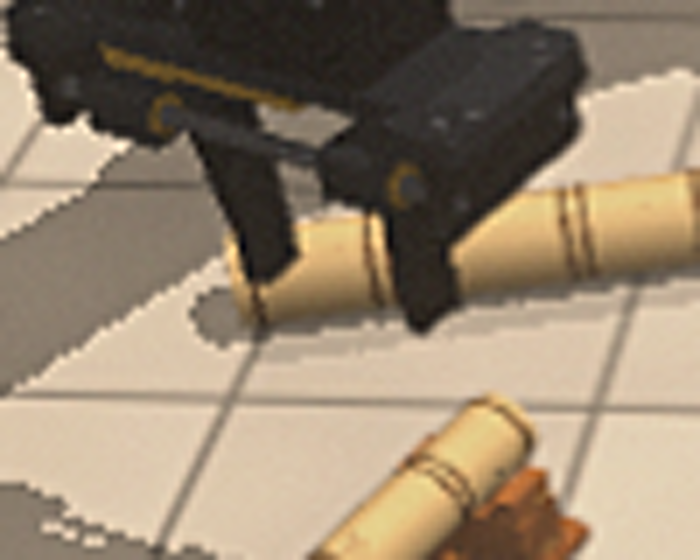

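View pics/top6k.png

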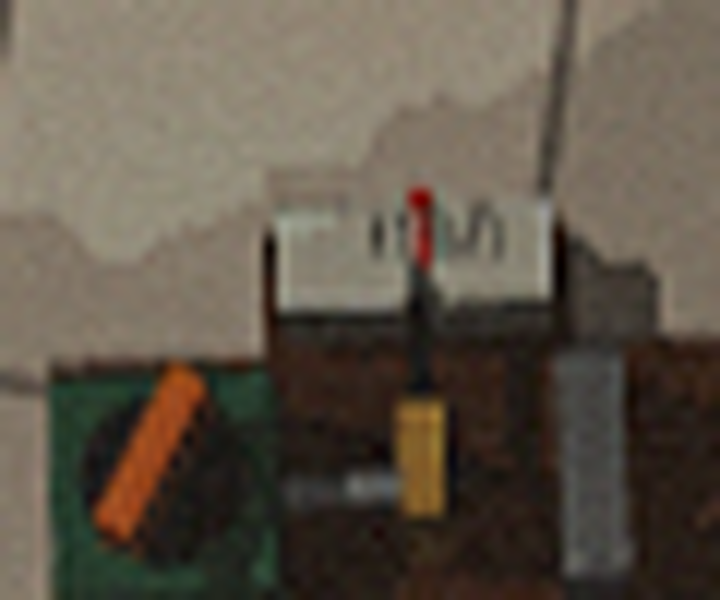

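View pics/scene6k.png

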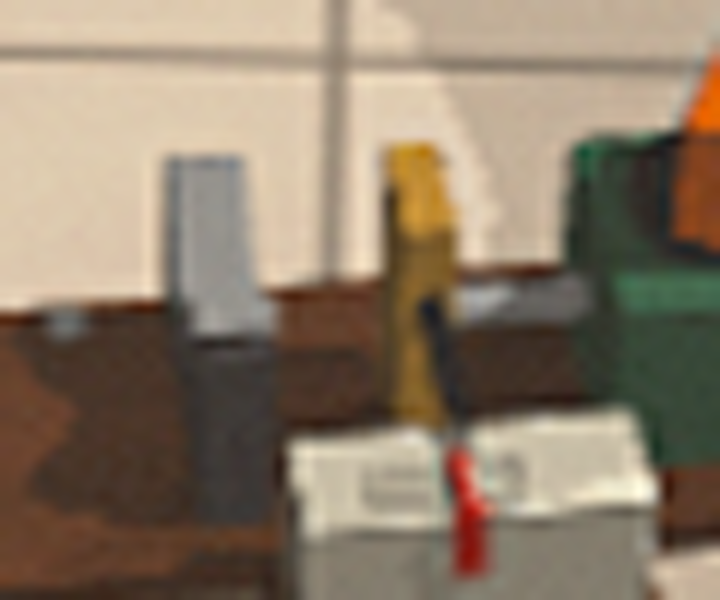

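>>> servo_tool(commands=[3,-1,30,0,0,0,0,0,40,0,0,0,0,0,15,0,0,0,0,0,0,0,0,0])

```text
time_s: 9.7
tool_pos: [0.5141, -0.3107, 0.0709]
tool_rot: [-179.9, 0.2, -22.3]
force: [-0.7, 0.1, -1.0]
grip_width: 0.062
```

```bash
sleep 1; python3 look.py 7 scene,top
```

```text
[ 0.5141 -0.3107  0.0709] [-179.94    0.18  -22.33] [-0.7  0.1 -1. ] [ -9.7  25.1  47.5 101.5 -20.7  62.7 -67.5] 9.7 0.061968566558760894
scene tcp px [124.7335647  181.65210439]
off 74 141
top tcp px [368.09974849 218.77113561]
off 318 178
```

View pics/scene7.png

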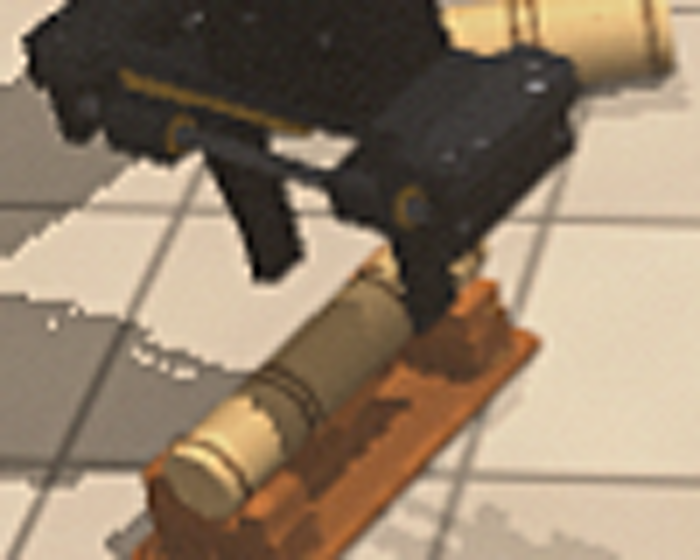

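View pics/top7.png

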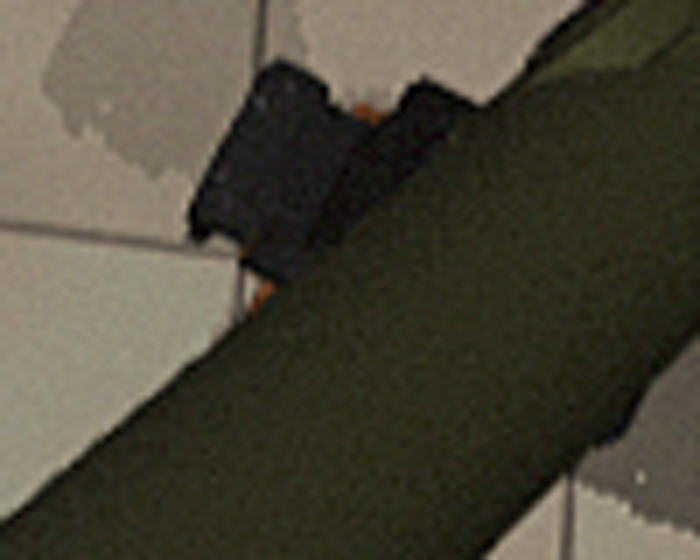

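>>> servo_tool(commands=[0,0,20,0,0,0,0,0,14,0,0,0,0,0,10,0,0,0,0,0,0,0,0,0])

```text
time_s: 10.2
tool_pos: [0.5141, -0.3125, 0.0273]
tool_rot: [-180.0, 0.1, -22.5]
force: [-0.1, -0.1, 0.2]
grip_width: 0.0618
```

>>> servo_tool(commands=[0,0,0,0,0,0,0,0,0,0,0,0,0,0,0,0,0,0,0,0,0,0,0,0,0,0,0,0,0,0,0,0,0,0,0,0], jaw=0, newtons=20)

```text
time_s: 10.8
tool_pos: [0.5139, -0.3157, 0.0288]
tool_rot: [179.8, -0.1, -22.6]
force: [-1.5, -4.9, 0.2]
grip_width: 0.0316
```

>>> servo_tool(commands=[0,0,0,0,0,0,0,0,0,0,0,0], newtons=45)

```text
time_s: 11.0
tool_pos: [0.5138, -0.3157, 0.0288]
tool_rot: [179.8, -0.1, -22.6]
force: [-1.6, -5.5, 0.6]
grip_width: 0.0308
```

>>> servo_tool(commands=[0,0,-10,0,0,0,0,0,-20,0,0,0,0,0,-40,0,0,0,0,0,-40,0,0,0,0,0,-20,0,0,0,0,0,0,0,0,0])

```text
time_s: 11.6
tool_pos: [0.5168, -0.3135, 0.1619]
tool_rot: [-179.9, -0.4, -22.4]
force: [0.4, -0.4, -0.3]
grip_width: 0.0312
```

```bash
sleep 1; python3 look.py 8 scene,top
```

```text
[ 0.5168 -0.3135  0.1619] [-179.91   -0.36  -22.43] [ 0.4 -0.4 -0.3] [-12.4  19.6  50.6  96.4 -16.1  71.3 -70.7] 11.6 0.031235537485194042
scene tcp px [116.51713953 154.53418984]
off 66 114
top tcp px [378.60916397 212.9532536 ]
off 328 172
```

View pics/scene8.png

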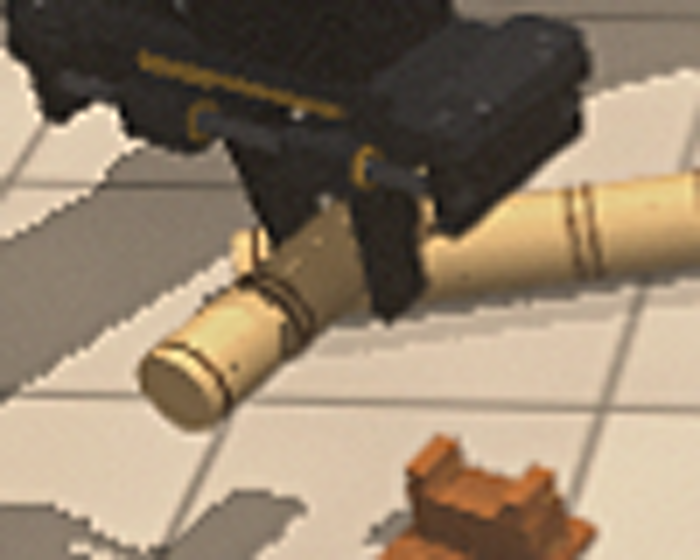

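>>> servo_tool(commands=[-7,-21,0,0,0,0,-14,-42,0,0,0,0,-14,-43,0,0,0,0,-14,-43,0,0,0,0,-14,-43,0,0,0,0,-14,-43,0,0,0,0,-7,-20,0,0,0,-3,0,0,0,0,0,-7,0,0,0,0,0,-8,0,0,0,0,0,-8])

```text
time_s: 12.7
tool_pos: [0.5333, -0.0453, 0.1566]
tool_rot: [180.0, 0.2, 3.9]
force: [-0.8, 0.2, -1.2]
grip_width: 0.0308
```

>>> servo_tool(commands=[0,0,0,0,0,-8,0,0,0,0,0,-8,0,0,0,0,0,-8,0,0,0,0,0,-8,0,0,0,0,0,-8,0,0,0,0,0,-8,0,0,0,0,0,-8,0,0,0,0,0,-8,0,0,0,0,0,-8,0,0,0,0,0,-8])

```text
time_s: 13.7
tool_pos: [0.5332, -0.0457, 0.1565]
tool_rot: [-179.8, 0.0, 83.9]
force: [0.5, -0.2, -1.1]
grip_width: 0.0309
```

>>> servo_tool(commands=[0,0,0,0,0,-8,0,0,0,0,0,-6,0,0,0,0,0,-2,0,0,0,0,0,0])

```text
time_s: 14.1
tool_pos: [0.5334, -0.0457, 0.1567]
tool_rot: [-179.8, -0.0, 99.5]
force: [0.3, 0.7, -1.8]
grip_width: 0.0308
```

```bash
sleep 1; python3 look.py 9 scene,top 250 180
```

```text
[ 0.5334 -0.0457  0.1567] [-179.84   -0.     99.53] [ 0.3  0.7 -1.8] [-29.7   7.5  34.5 105.4  -4.5  68.6  15.7] 14.1 0.03076525125791217
scene tcp px [222.53898825 162.80231234]
off 200 140
top tcp px [286.12302212 195.69414599]
off 200 140
```

View pics/scene9.png

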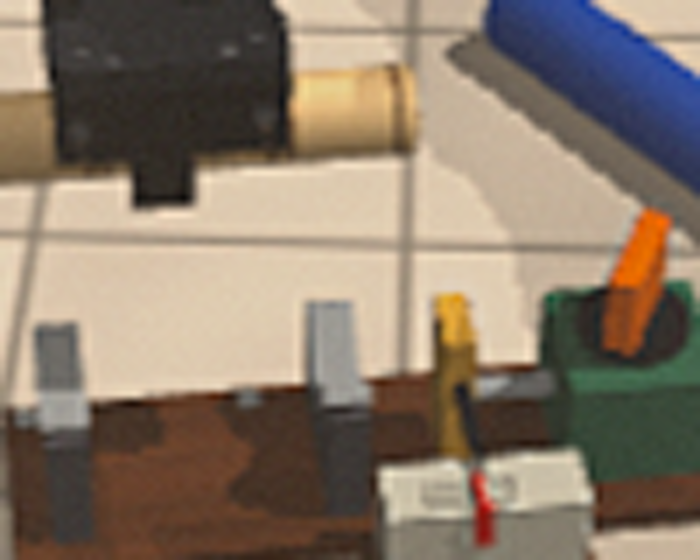

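View pics/top9.png

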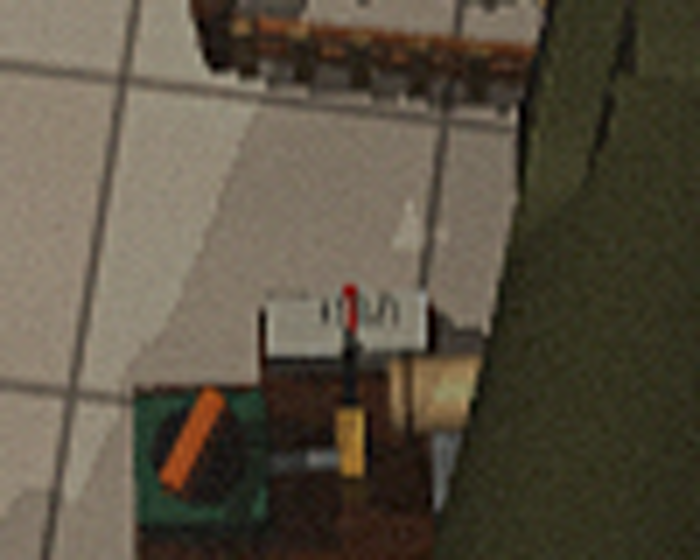

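>>> servo_tool(commands=[0,2.5,25,0,0,-0.5,0,0,35,0,0,0,0,0,20,0,0,0,0,0,0,0,0,0])

```text
time_s: 14.6
tool_pos: [0.5339, -0.0449, 0.0748]
tool_rot: [-179.6, -0.0, 100.0]
force: [0.3, 0.4, -0.7]
grip_width: 0.0307
```

```bash
sleep 1; python3 look.py 10 scene,top 250 190
python3 - <<'E'
from h import *
s=np.load("pics/scene10.npz");crop(s['p'],190,165,90,55,8,"s10z")
E
```

```text
[ 0.5339 -0.0449  0.0748] [-1.796e+02 -2.000e-02  1.000e+02] [ 0.3  0.4 -0.7] [-28.3  13.3  33.9 109.9  -8.5  59.6  19.2] 14.6 0.030722533877048236
scene tcp px [223.98109108 188.01985537]
off 200 150
top tcp px [283.92413864 201.2791618 ]
off 200 150
```

View pics/s10z.png

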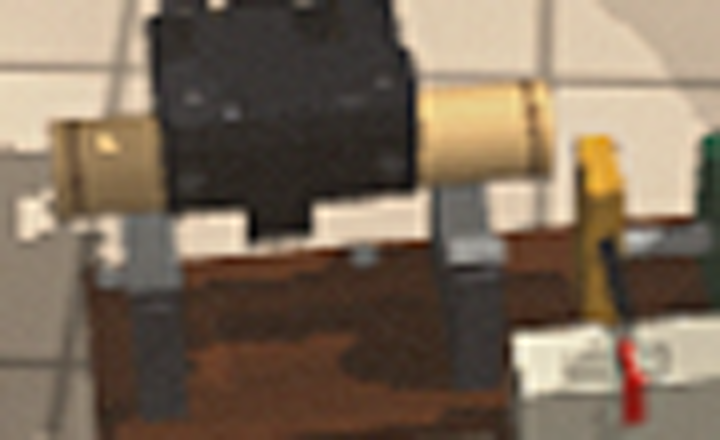

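View pics/top10.png

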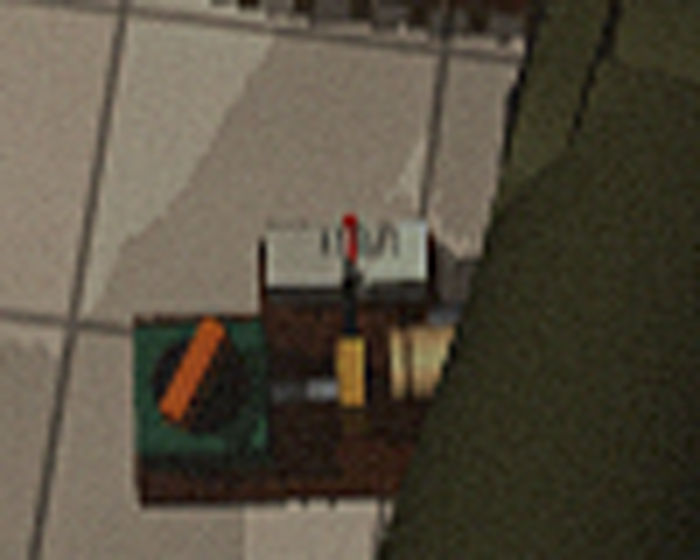

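>>> servo_tool(commands=[0,1.5,8,0,0,0,0,0,8,0,0,0,0,0,0,0,0,0])

```text
time_s: 15.0
tool_pos: [0.5379, -0.0444, 0.0615]
tool_rot: [-179.9, -0.0, 100.0]
force: [-0.6, -0.4, -1.3]
grip_width: 0.0309
```

>>> servo_tool(commands=[0,0,2,0,0,0,0,0,0,0,0,0])

```text
time_s: 15.2
tool_pos: [0.5384, -0.0446, 0.0602]
tool_rot: [180.0, -0.0, 100.0]
force: [-0.4, 0.4, -0.3]
grip_width: 0.0312
```

>>> servo_tool(commands=[0,0,2,0,0,0,0,0,0,0,0,0])

```text
time_s: 15.4
tool_pos: [0.5383, -0.0446, 0.0581]
tool_rot: [180.0, -0.0, 100.0]
force: [0.1, -0.1, -0.3]
grip_width: 0.031
```

>>> servo_tool(commands=[0,-2.3,0,0,0,0,0,0,0,0,0,0,0,0,0,0,0,0])

```text
time_s: 15.7
tool_pos: [0.5361, -0.045, 0.0582]
tool_rot: [180.0, -0.0, 100.0]
force: [-0.2, 0.8, -0.7]
grip_width: 0.0313
```

```bash
sleep 1; python3 look.py 11 scene,top 250 190
python3 - <<'E'
from h import *
s=np.load("pics/scene11.npz");crop(s['p'],190,165,90,55,8,"s11z")
s=np.load("pics/top11.npz");crop(s['p'],225,175,60,45,12,"t11z")
E
```

```text
[ 0.5361 -0.045   0.0582] [ 1.7999e+02 -1.0000e-02  1.0002e+02] [-0.2  0.8 -0.7] [-27.9  14.6  33.6 110.8  -9.6  57.4  20.1] 15.7 0.03125162372275364
scene tcp px [224.1009191 193.362696 ]
off 200 150
top tcp px [283.66967282 201.692934  ]
off 200 150
```

View pics/s11z.png

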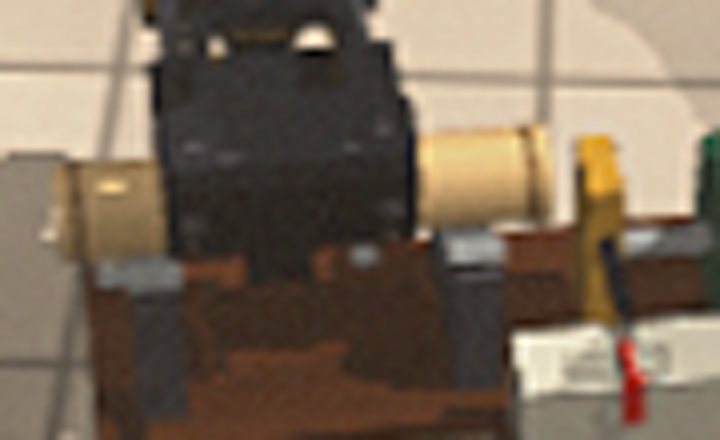

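View pics/t11z.png

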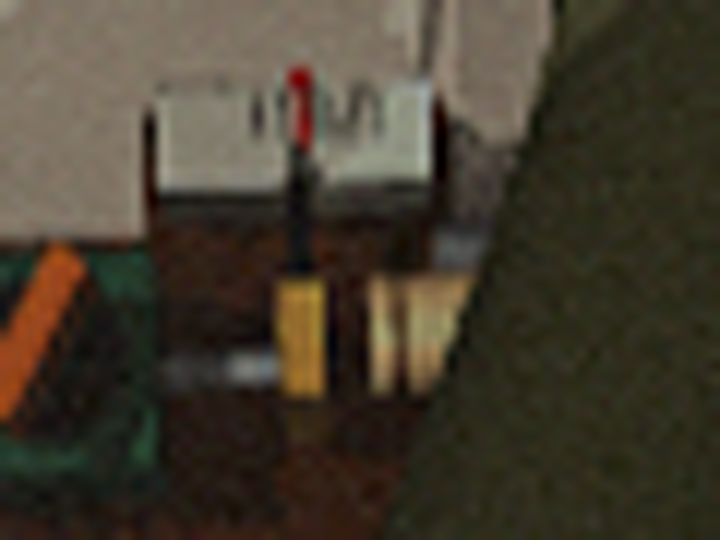

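>>> servo_tool(commands=[0,0,2,0,0,0,0,0,2,0,0,0,0,0,0,0,0,0])

```text
time_s: 16.1
tool_pos: [0.5358, -0.045, 0.0538]
tool_rot: [-180.0, -0.0, 100.0]
force: [0.1, -0.9, -0.8]
grip_width: 0.0311
```

>>> servo_tool(commands=[0,0,1,0,0,0,0,0,0,0,0,0])

```text
time_s: 16.3
tool_pos: [0.5361, -0.045, 0.0531]
tool_rot: [-180.0, -0.0, 100.0]
force: [0.7, -0.8, -0.5]
grip_width: 0.0311
```

>>> servo_tool(commands=[0,0,1,0,0,0,0,0,0,0,0,0])

```text
time_s: 16.5
tool_pos: [0.5361, -0.045, 0.0529]
tool_rot: [-180.0, -0.0, 100.0]
force: [-3.4, 0.9, 4.8]
grip_width: 0.0308
```

>>> servo_tool(commands=[0,-0.8,0,0,0,0,0,0,0,0,0,0])

```text
time_s: 16.7
tool_pos: [0.5359, -0.0452, 0.0527]
tool_rot: [179.9, -0.0, 100.0]
force: [-0.6, -0.4, 3.0]
grip_width: 0.0307
```

>>> servo_tool(commands=[0,0,0.5,0,0,0,0,0,0,0,0,0])

```text
time_s: 16.9
tool_pos: [0.5359, -0.0451, 0.0526]
tool_rot: [179.9, -0.0, 100.0]
force: [-2.4, 0.2, 7.4]
grip_width: 0.0313
```

>>> servo_tool(commands=[0,-0.3,-1.8,0,0,0,3,0,0,0,0,0,4,0,0,0,0,0,0,0,0,0,0,0,0,0,0,0,0,0])

```text
time_s: 17.4
tool_pos: [0.5338, -0.0377, 0.0533]
tool_rot: [-180.0, -0.0, 100.1]
force: [0.5, 0.6, -0.9]
grip_width: 0.0311
```

>>> servo_tool(commands=[1,0,0,0,0,0,0,0,0,0,0,0])

```text
time_s: 17.6
tool_pos: [0.5337, -0.0373, 0.0534]
tool_rot: [180.0, 0.0, 100.0]
force: [0.4, -0.1, -0.6]
grip_width: 0.0314
```

```bash
sleep 1; python3 look.py 12 top 250 190
python3 - <<'E'
from h import *
s=np.load("pics/top12.npz");crop(s['p'],225,175,60,45,12,"t12z")
E
```

```text
[ 0.5337 -0.0373  0.0534] [180.     0.   100.03] [ 0.4 -0.1 -0.6] [-28.5  14.6  33.3 111.4  -9.5  56.7  19.3] 17.6 0.031388322569253085
top tcp px [281.08955016 202.42628301]
off 200 150
```

View pics/t12z.png

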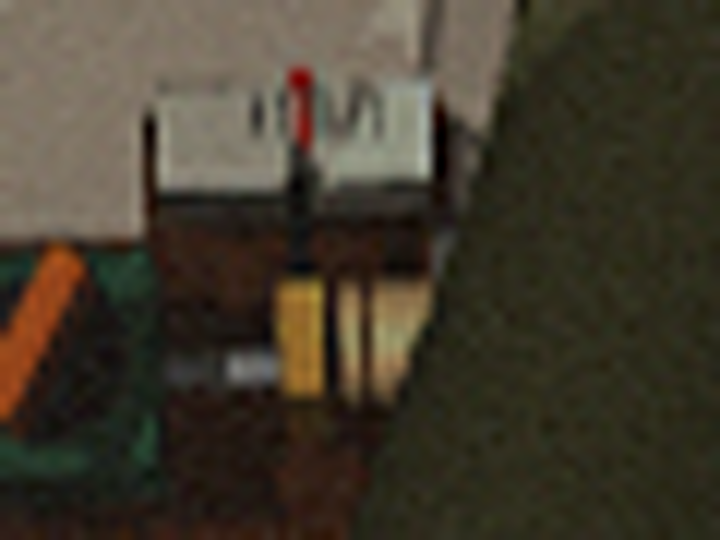

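>>> servo_tool(commands=[0.7,0,0,0,0,0,0,0,0,0,0,0])

```text
time_s: 17.85
tool_pos: [0.5335, -0.0367, 0.0535]
tool_rot: [180.0, 0.0, 100.0]
force: [0.3, 0.3, -0.8]
grip_width: 0.0309
```

>>> servo_tool(commands=[0.5,0,0,0,0,0,0,0,0,0,0,0])

```text
time_s: 18.05
tool_pos: [0.5334, -0.0361, 0.0534]
tool_rot: [-180.0, -0.0, 100.0]
force: [0.5, -0.3, -0.4]
grip_width: 0.031
```

>>> servo_tool(commands=[0.4,0,0,0,0,0,0,0,0,0,0,0])

```text
time_s: 18.25
tool_pos: [0.5334, -0.0357, 0.0535]
tool_rot: [180.0, -0.0, 100.0]
force: [-0.1, -0.1, 0.1]
grip_width: 0.0311
```

>>> servo_tool(commands=[0.4,0,0,0,0,0,0,0,0,0,0,0])

```text
time_s: 18.45
tool_pos: [0.5333, -0.0353, 0.0535]
tool_rot: [180.0, -0.0, 100.0]
force: [-0.0, -0.0, -0.8]
grip_width: 0.0311
```

>>> servo_tool(commands=[0.4,0,0,0,0,0,0,0,0,0,0,0])

```text
time_s: 18.65
tool_pos: [0.5332, -0.0349, 0.0535]
tool_rot: [180.0, -0.0, 100.0]
force: [0.5, -0.5, 0.4]
grip_width: 0.0311
```

>>> servo_tool(commands=[0.3,0,0,0,0,0,0,0,0,0,0,0])

```text
time_s: 18.85
tool_pos: [0.5331, -0.0346, 0.0535]
tool_rot: [-180.0, -0.0, 100.0]
force: [0.3, -0.2, 1.1]
grip_width: 0.0309
```

>>> servo_tool(commands=[0.4,0,0,0,0,0,0,0,0,0,0,0])

```text
time_s: 19.05
tool_pos: [0.5331, -0.0342, 0.0534]
tool_rot: [-180.0, -0.0, 100.0]
force: [0.4, 0.1, -0.3]
grip_width: 0.0311
```

>>> servo_tool(commands=[0.3,0,0,0,0,0,0,0,0,0,0,0])

```text
time_s: 19.25
tool_pos: [0.533, -0.0339, 0.0535]
tool_rot: [180.0, -0.0, 100.0]
force: [0.3, -0.3, -0.4]
grip_width: 0.0312
```

```bash
sleep 1; python3 look.py 13 top 250 190
python3 - <<'E'
from h import *
s=np.load("pics/top13.npz");crop(s['p'],225,175,60,45,12,"t13z")
E
```

```text
[ 0.533  -0.0339  0.0535] [ 1.8000e+02 -1.0000e-02  1.0003e+02] [ 0.3 -0.3 -0.4] [-28.8  14.5  33.2 111.5  -9.4  56.7  18.9] 19.25 0.0311670306380035
top tcp px [280.0018701  202.47612159]
off 200 150
```

View pics/t13z.png

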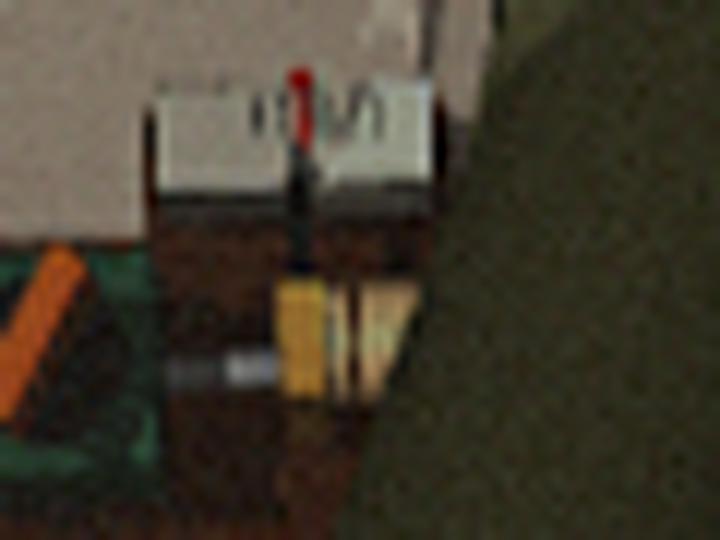

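>>> servo_tool(commands=[0.3,0,0,0,0,0,0,0,0,0,0,0])

```text
time_s: 19.5
tool_pos: [0.533, -0.0337, 0.0535]
tool_rot: [180.0, 0.0, 100.0]
force: [0.7, -0.3, -1.0]
grip_width: 0.0307
```

>>> servo_tool(commands=[0.3,0,0,0,0,0,0,0,0,0,0,0])

```text
time_s: 19.7
tool_pos: [0.533, -0.0337, 0.0535]
tool_rot: [180.0, 0.0, 100.0]
force: [0.4, -1.0, -0.7]
grip_width: 0.031
```

>>> servo_tool(commands=[0.3,0,0,0,0,0,0,0,0,0,0,0])

```text
time_s: 19.9
tool_pos: [0.533, -0.0336, 0.0535]
tool_rot: [180.0, 0.0, 100.0]
force: [1.3, -1.7, -0.4]
grip_width: 0.0309
```

>>> servo_tool(commands=[0,0,1,0,0,0,0,0,0,0,0,0])

```text
time_s: 20.1
tool_pos: [0.5334, -0.0336, 0.0529]
tool_rot: [179.9, 0.0, 100.0]
force: [1.3, -3.9, 3.1]
grip_width: 0.0306
```

>>> servo_tool(commands=[0,0,0.7,0,0,0,0,0,0,0,0,0])

```text
time_s: 20.3
tool_pos: [0.5336, -0.0335, 0.0527]
tool_rot: [179.9, 0.0, 100.0]
force: [-1.6, -3.1, 6.7]
grip_width: 0.0309
```

>>> servo_tool(commands=[0,0,0.7,0,0,0,0,0,0,0,0,0])

```text
time_s: 20.5
tool_pos: [0.5337, -0.0335, 0.0525]
tool_rot: [179.9, -0.0, 100.0]
force: [-1.8, -2.7, 9.9]
grip_width: 0.0309
```

>>> servo_tool(commands=[0,-0.2,0.5,0,0,0,0,0,0,0,0,0])

```text
time_s: 20.7
tool_pos: [0.5337, -0.0335, 0.0525]
tool_rot: [179.9, -0.0, 100.0]
force: [-2.8, -2.8, 14.1]
grip_width: 0.0307
```

>>> servo_tool(commands=[0,0,0,0,0,0])

```text
time_s: 20.8
tool_pos: [0.5337, -0.0335, 0.0525]
tool_rot: [179.9, -0.0, 100.0]
force: [-2.3, -2.6, 12.8]
grip_width: 0.031
```

>>> servo_tool(commands=[0,-0.4,0.5,0,0,0,0,0,0,0,0,0])

```text
time_s: 21.0
tool_pos: [0.5337, -0.0335, 0.0524]
tool_rot: [179.8, -0.0, 100.0]
force: [-2.4, -2.1, 15.6]
grip_width: 0.0312
```

>>> servo_tool(commands=[0,0,0,0,0,0])

```text
time_s: 21.1
tool_pos: [0.5338, -0.0335, 0.0524]
tool_rot: [179.8, -0.0, 100.0]
force: [-3.4, -2.8, 16.6]
grip_width: 0.0311
```

>>> servo_tool(commands=[0,0,0,0,0,0])

```text
time_s: 21.2
tool_pos: [0.5338, -0.0335, 0.0525]
tool_rot: [179.8, -0.0, 100.0]
force: [-2.5, -1.6, 14.8]
grip_width: 0.0311
```

>>> servo_tool(commands=[0,-0.6,0,0,0,0,0,0,0,0,0,0,0,0,0,0,0,0])

```text
time_s: 21.5
tool_pos: [0.5337, -0.0335, 0.0525]
tool_rot: [179.8, -0.0, 100.0]
force: [-1.4, -2.3, 13.8]
grip_width: 0.0309
```

>>> servo_tool(commands=[0,0,0,0,0,0])

```text
time_s: 21.6
tool_pos: [0.5338, -0.0334, 0.0525]
tool_rot: [179.8, -0.0, 100.0]
force: [-1.3, -3.5, 14.4]
grip_width: 0.0309
```

>>> servo_tool(commands=[0,0,0,0,0,0])

```text
time_s: 21.7
tool_pos: [0.5338, -0.0334, 0.0525]
tool_rot: [179.8, -0.0, 100.0]
force: [-1.8, -1.2, 14.0]
grip_width: 0.0311
```

>>> servo_tool(commands=[0,-0.8,0.4,0,0,0,0,0,0,0,0,0,0,0,0,0,0,0])

```text
time_s: 22.0
tool_pos: [0.5338, -0.0335, 0.0525]
tool_rot: [179.7, -0.0, 100.0]
force: [-0.0, -1.3, 14.4]
grip_width: 0.031
```

>>> servo_tool(commands=[0,0,0,0,0,0])

```text
time_s: 22.1
tool_pos: [0.5338, -0.0335, 0.0525]
tool_rot: [179.7, -0.0, 100.0]
force: [1.0, -2.4, 14.9]
grip_width: 0.031
```

>>> servo_tool(commands=[0,0,0,0,0,0])

```text
time_s: 22.2
tool_pos: [0.5337, -0.0335, 0.0524]
tool_rot: [179.7, -0.0, 100.0]
force: [0.2, -3.1, 14.8]
grip_width: 0.0309
```

>>> servo_tool(commands=[0,-0.1,0.5,0,0,0,0,0,0,0,0,0,0,0,0,0,0,0])

```text
time_s: 22.5
tool_pos: [0.5338, -0.0335, 0.0524]
tool_rot: [179.7, -0.0, 100.0]
force: [-0.3, -1.6, 17.8]
grip_width: 0.0309
```

>>> servo_tool(commands=[0,0,0,0,0,0,0,0,0,0,0,0])

```text
time_s: 22.7
tool_pos: [0.5338, -0.0335, 0.0524]
tool_rot: [179.7, -0.0, 100.0]
force: [-1.3, -2.1, 18.1]
grip_width: 0.0309
```

>>> servo_tool(commands=[0,0,0,0,0,0])

```text
time_s: 22.8
tool_pos: [0.5337, -0.0335, 0.0524]
tool_rot: [179.7, -0.0, 100.0]
force: [-1.3, -2.4, 18.0]
grip_width: 0.0311
```

```bash
sleep 1; python3 look.py 14 scene,top 250 190
python3 - <<'E'
from h import *
np.set_printoptions(linewidth=200)
s=np.load("pics/scene14.npz");crop(s['p'],190,165,90,55,8,"s14z")
s=np.load("pics/top14.npz");crop(s['p'],225,175,60,45,12,"t14z")
o=monitor.get_obs();print(o['force'],o['wrist_torque'])
for c,rows,cols in(("scene",range(204,210),range(256,274)),("top",range(184,191),range(243,262))):
    a=np.load(f"pics/{c}0.npz")['p'].astype(float);b=np.load(f"pics/{c}14.npz")['p'].astype(float)
    for r in rows: print(r,(100*(b[r,cols,1]+5)/(a[r,cols,1]+5)).astype(int))
E
```

```text
[ 0.5337 -0.0335  0.0524] [ 1.7967e+02 -2.0000e-02  9.9990e+01] [-1.3 -2.4 18. ] [-28.8  14.4  33.2 111.7  -9.5  56.2  18.9] 22.8 0.03105178066436386
scene tcp px [228.61947105 194.54336496]
off 200 150
top tcp px [279.87285519 202.30577766]
off 200 150
[-1.70799325 -1.1439557  18.14033919] [-0.47721492  0.46543516 -0.12327108]
204 [ 66  52  50  53  73 104  90 138 165 182 162 118  81  94  95  95  98 101]
205 [ 56  47  57  69  94 174 127 112 119 100  67  64  55  74  94  92  93  98]
206 [103  97  93 116 157 258 138 104 105  87  52  50  49  75  93  92  91  90]
207 [106 106 105 128 182 243 136 104  99  92  78  61  62  77  94  91  91  91]
208 [105 105 103 119 158 157 125 103  97  92  91  85 103  96  91  92  91  91]
209 [105 104 105 103 102 109 117  91  87  92  90  95  97  91  92  91  90  94]
184 [ 95  92  96  84  97 100  97 106  93  85  89 107 101  99 108 113 108 112  72]
185 [ 97  92  94  97  95 101 102 119  89  98  93 112 125 101 104 110 104 108  75]
186 [ 94  95  98  89  95  93  85 137  92  85  95 112 206 103 106 108 108 107  38]
187 [ 93  99  94  96  93  97  49  62  99  91  94 105 301 117 112 104 110 110  35]
188 [ 91  97  95  90  94  92  42  42  83 102 105 113 506 192 101 109 106 105 100]
189 [ 97  93  93  94  99 103  33  22  58 114 106 129 492 176 103 112 112 110  50]
190 [100 101 104 101 100  98  18  27  79 120 112 262 395 157  85 114 104  98 104]
```

View pics/s14z.png

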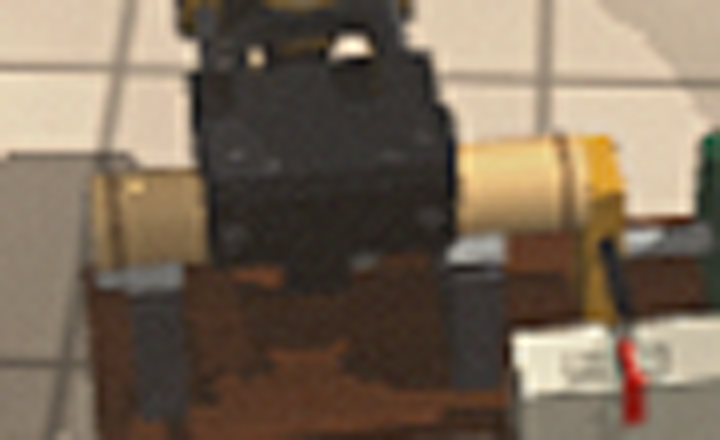

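View pics/t14z.png

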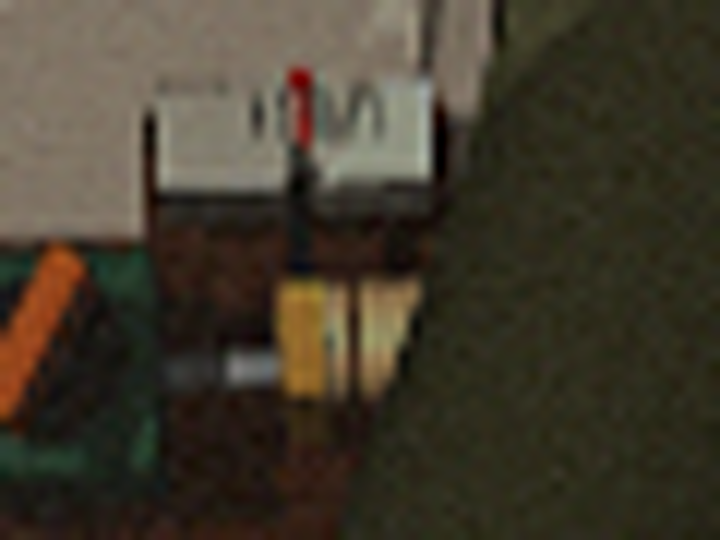

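>>> servo_tool(commands=[0,-0.5,0,0,0,0,0,0,0,0,0,0,0,0,0,0,0,0,0,0,0,0,0,0])

```text
time_s: 23.3
tool_pos: [0.5338, -0.0335, 0.0524]
tool_rot: [179.6, -0.0, 100.0]
force: [-0.1, -2.1, 16.0]
grip_width: 0.0304
```

>>> servo_tool(commands=[0,0,0,0,0,0])

```text
time_s: 23.4
tool_pos: [0.5338, -0.0335, 0.0524]
tool_rot: [179.6, -0.0, 100.0]
force: [-0.1, -2.2, 17.1]
grip_width: 0.0307
```

>>> servo_tool(commands=[0,0,0,0,0,0])

```text
time_s: 23.5
tool_pos: [0.5338, -0.0335, 0.0524]
tool_rot: [179.6, -0.0, 100.0]
force: [-0.7, -1.5, 16.9]
grip_width: 0.031
```

>>> servo_tool(commands=[0,0,0,0,0,0,0,0,0,0,0,0,0,0,0,0,0,0,0,0,0,0,0,0])

```text
time_s: 23.9
tool_pos: [0.5338, -0.0335, 0.0524]
tool_rot: [179.6, -0.0, 100.0]
force: [0.6, -2.0, 16.4]
grip_width: 0.0312
```

```bash
python3 -c "
from cell import env
print(env.sign_off())"
```

```text
the job is handed in; nothing more can be done
None
```

The job is handed in at about 24 s. The arm is still gripping the spindle (45 N set) in the V-rests, pressed down and against the brass stop.

- **Knob:** I turned it about 101° clockwise, until the pointer met the red mark. The two cameras disagree slightly: the scene view puts the pointer about 0.4 mm short, and the top view about 0.4 mm past. I took that as aligned to within roughly half a millimetre.
- **Spindle:** I took the smaller maple rod from its rack, not the larger maple one or the blue and pink ones. I laid it in both V-rests and slid it to the stop. The pushing force there levelled out at about 2 N, well under the 7 N at which the stop gives way.
- **Stop after contact:** the pointer's image position matched the one from just after turning the knob, so the stop has not shifted.
- **Last readings:** 16 to 17 N straight down, sideways force within about 1 N of zero, and opening 31 mm on the 32 mm rod. The tool height was 0.4 mm from the height predicted for a seated spindle.
- **Left alone:** I touched nothing but the knob, the spindle, its rack and the V-fixture. I did not separately photograph the tops, punch and tin at the end.

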